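# Find the rattling box and put it in the returns drawer

### The arm

A 7-joint arm with a two-finger parallel gripper is mounted at the origin on the work surface. World frame = base frame: x ahead of the robot, y to its left, z up, the work surface at z = 0. Lengths are in m, angles in rad, forces in N, time in s.
With the tool pointing down it reaches from about 0.425 to 0.875 m from the base axis. Payload 4.7 kg.
Tool frame: the origin (TCP) lies midway between the tips of the shut fingers; the grasp point (between the pads) lies 19 mm behind it; x points along the fingers, y is the direction in which the jaws open and shut, and the axes are right-handed (so a half turn about x gives the same grasp; the last joint's range is limited). The gripper opens to 87 mm and grips with 3 to 60 N. Pads are 19 mm wide; open, the fingers measure 117 mm over their backs; the gripper's body (75 mm by 190 mm) begins 51 mm behind the grasp point.
Start: joints at [-1.087, 0.321, -0.07, 1.45, 0.023, 1.371, -0.057], TCP at [0.294, 0.58, 0.223] pointing down, gripper open.
Joint ranges: [-2.86, 2.86], [-0.3, 2.09], [-1.38, 1.24], [0.06, 2.45], [-1.56, 4.7], [0.09, 2.05], [-2.69, 2.69]. Speed limits (rad/s): [2.57, 2.57, 3.14, 3.14, 3.14, 3.14, 3.14].

### API

Orientations are given as a rotation vector (axis times angle).
In Python, from bench import ctrl gives the robot as it stands. The module is installed in compiled form; this text tells all that it offers.
- The arm moves only by the tool servo_tool, never from a script. Its arguments are lists of equal length, an entry for each row: "dp": the shift along the tool's x, y, z in units of 25 mm (1.0 is 25 mm), a list of three; "yaw": the turn about the tool's x in units of 6 degrees (1.0 is 6 degrees). A call has exactly 5 rows; each row shifts and turns the commanded pose from where the row before left it, along the tool's axes as they then stand; what a row does not reach is not made up. A row lasts 1/10 s, in which the tool goes at most 50 mm and 8.59 degrees, less where a joint would pass 70% of its speed; a pose out of reach is approached as far as the arm can. A call is refused whole if a number of a shift passes 1 or a number of a turn 1, either way. A call with a gripper value outside its range is refused whole. "fingers" is the opening, from 0 (shut) to 1 (fully open), set as the call begins (left out, the last holds). The fingers move at their own pace and stop on an object; "grip_force" is the grip in N (left out, the last holds). Time passes only in rows, so rows that do not move let the fingers close, or fill a call up. It gives the time, the measured TCP pose, the force and the opening at its end, in the units of the state.
- ctrl.get_state(): the state, without advancing time (a new reading comes with each control period).
- ctrl.get_image(name): name is "scene" or "side" or "wrist"; returns (picture, depth): 400x640x3 uint8, red, green, blue; 400x640 float32, m along the optical axis (not along the pixel's ray), 0 where there is no reading.
- ctrl.camera_info(name): a dict with "fx", "fy", "cx", "cy" (pixels), "extrinsics" (4x4, takes a point from world to camera coordinates); the wrist camera has in their place "hand_eye" (4x4, takes a point from camera to tool coordinates, whose origin is the TCP and whose axes are the tool frame's). Camera axes: x right, y down, z forward; pixel columns grow to the right and rows downward; lengths in m; the calibration is good to about 2 mm. A picture is of the moment at which its call begins: read the wrist's pose just before it. camera_info takes no time and is no camera call.
- ctrl.close_job(): hands the job in, once; it reports no verdict.
Trained networks look in the newest picture that a camera, given by its name, has taken for a name from the list of things; names that differ only in an ending like _2 or _b are one class to them, and where a whole thing is asked for, a point or a joint stands for the part that bears it (a point fixed in the world has none). Each returns a list of dicts, best first, with "score" (0 to 1); they miss things now and then, are a little off and sometimes report something else, mostly with a low value. They report only what shows in the picture. A call takes as long as a camera call. They do not tell look-alikes from the thing itself.
- ctrl.search_frame(camera, label): "extent" ([left, top, right, bottom] in pixels, round what is visible of it).
- ctrl.cut_out(camera, label): "region" (400x640 bool, what is visible of it) and "extent" ([left, top, right, bottom] in pixels, round what is visible of it).
The state is a dict: "time": time; "joint_positions": joint angles; "qd": joint speeds; "joint_torque": joint torques, N m; "position": TCP position; "tool_rot": TCP orientation; "ft_force": force on the tool from outside, world axes, zero at the start; "torque": the same for the moment, N m; "grip_width": opening from 0.0 (shut) to 1.0 (fully open).
Only numpy, scipy, OpenCV 4.12 (cv2) and the standard library are available. Lean on these libraries where they do the work, as an engineer would, in place of code of your own. Each camera call takes 0.05 s, during which the arm holds its last target.

### The job

One of the three identical black boxes on the shop counter has a part loose inside: find out which by picking boxes up and shaking or rocking them. Stand the rattling box upright in the open orange-fronted returns drawer and push the drawer fully shut. Leave the two sound boxes standing upright on the counter, set boxes down gently, and do not disturb the flask or the tape roll.

Things in the scene. Friction and masses are not known exactly. Their poses are not given: they have to be found in the camera images.
- box_1: First of three outwardly identical sealed boxes: rigid black body 140 long (its x) x 64 wide (y) x 51 high (z); on its lid in the middle a green rib to grip, 18 thick (x), 50 long (y), from 51 to 75 above the underside. Green band round the foot, white and green patch on the lid. Origin: centre of the underside. 0.35 to 0.52 kg; weight does not tell which is faulty.
- box_2: Second of the three identical boxes (as the first). They start upright, scattered side by side, parallel, length along world x within 0.25 rad, at least 60 mm clear between them. In two of the three the contents are packed tight (under 1 mm of play), centre of mass on the centre line about 26 mm above the underside. x points to the white lid patch.
- box_3: Third of the three identical boxes (as the first). In exactly one of the three, not always the same, a loose steel ball, 36 in diameter, about 0.2 kg, rolls about unseen: 92 mm of free travel along the box's length, 16 across, 3 up. Tilting or shaking along the length sends it from end to end, shifting its weight up to 46 mm either side of the middle.
- drawer (a joint): Opening in m of the single orange-fronted drawer of a fixed grey unit (265 deep, 210 wide, 115 high) on the counter; 0 fully shut, grows as it slides out towards the robot (the unit's -x), at most 0.197. Starts open by 0.18 to 0.197, slides lightly (1 N friction) and stays where left; push its handle bar or front towards the unit's +x to shut it.
- drawer_floor (a point): Point on the drawer's inner floor (22 mm above the counter) at the foot of its front wall, midway across; moves with the drawer. Axes as the unit's: x into the unit, horizontal, within 0.2 rad of world x; z up. From here the inside is 235 long (x) and 168 wide (y -84 to 84), walls 71 high, open top; at the start the first 174 to 191 mm are uncovered. An upright box clears the unit's opening by 6 mm.
- drawer_handle (a point): Middle of the drawer's bar handle: a steel bar 11 thick and about 115 long, along the unit's y, 77 mm above the counter, 35 mm in front of the 88 mm high orange front; moves with the drawer.
- flask: Blue metal flask with black cap, 68 in diameter, 190 high, standing on the counter; bystander. Origin: centre of its underside.
- tape: Roll of white tape lying flat, 100 in diameter, 45 high; bystander. Origin: centre of its underside.
Not all that is in view belongs to the job. Leave any red look-alike of the box_3 alone.

How it is judged:
On the way, in this order (a step that is already met when the one before it is completed fails the run):
1. the rattling box stands upright in the drawer while the drawer is open (by 120 mm or more) (value of joint drawer above 0.12 m and ((x of box_1 in the frame of drawer_floor between 0.025 and 0.21 m and y of box_1 in the frame of drawer_floor between -0.07 and 0.07 m and z of box_1 in the frame of drawer_floor between -0.006 and 0.008 m and angle between box_1's own z axis and vertical below 0.1 rad and linear speed of box_1 below 0.05 m/s and distance between box_1 and loose_ball below 0.09 m) or (x of box_2 in the frame of drawer_floor between 0.025 and 0.21 m and y of box_2 in the frame of drawer_floor between -0.07 and 0.07 m and z of box_2 in the frame of drawer_floor between -0.006 and 0.008 m and angle between box_2's own z axis and vertical below 0.1 rad and linear speed of box_2 below 0.05 m/s and distance between box_2 and loose_ball below 0.09 m) or (x of box_3 in the frame of drawer_floor between 0.025 and 0.21 m and y of box_3 in the frame of drawer_floor between -0.07 and 0.07 m and z of box_3 in the frame of drawer_floor between -0.006 and 0.008 m and angle between box_3's own z axis and vertical below 0.1 rad and linear speed of box_3 below 0.05 m/s and distance between box_3 and loose_ball below 0.09 m))), for 0.2 s.
2. the drawer is pushed shut, to within 8 mm (value of joint drawer below 0.008 m), for 0.2 s.
At the end, for the whole second after the job is handed in: The box with the loose ball stands upright (within 0.1 rad) on the drawer's floor, well inside it; the drawer is shut to within 8 mm; the other two boxes stand upright (within 0.1 rad) on the counter, all at rest (value of joint drawer below 0.008 m and ((x of box_1 in the frame of drawer_floor between 0.025 and 0.21 m and y of box_1 in the frame of drawer_floor between -0.07 and 0.07 m and z of box_1 in the frame of drawer_floor between -0.006 and 0.008 m and angle between each of box_1, box_2, box_3's own z axis and vertical below 0.1 rad and linear speed of each of box_1, box_2, box_3 below 0.05 m/s and distance between box_1 and loose_ball below 0.09 m and height (world z) of box_2 between -0.008 and 0.008 m and height (world z) of box_3 between -0.008 and 0.008 m) or (x of box_2 in the frame of drawer_floor between 0.025 and 0.21 m and y of box_2 in the frame of drawer_floor between -0.07 and 0.07 m and z of box_2 in the frame of drawer_floor between -0.006 and 0.008 m and angle between each of box_2, box_1, box_3's own z axis and vertical below 0.1 rad and linear speed of each of box_2, box_1, box_3 below 0.05 m/s and distance between box_2 and loose_ball below 0.09 m and height (world z) of box_1 between -0.008 and 0.008 m and height (world z) of box_3 between -0.008 and 0.008 m) or (x of box_3 in the frame of drawer_floor between 0.025 and 0.21 m and y of box_3 in the frame of drawer_floor between -0.07 and 0.07 m and z of box_3 in the frame of drawer_floor between -0.006 and 0.008 m and angle between each of box_3, box_1, box_2's own z axis and vertical below 0.1 rad and linear speed of each of box_3, box_1, box_2 below 0.05 m/s and distance between box_3 and loose_ball below 0.09 m and height (world z) of box_1 between -0.008 and 0.008 m and height (world z) of box_2 between -0.008 and 0.008 m))); the robot touches nothing.
It fails at once if a box is dropped or slammed down: moving faster than 0.7 m/s with its underside less than 50 mm above the counter ((height (world z) of box_1 below 0.05 m and linear speed of box_1 above 0.7 m/s) or (height (world z) of box_2 below 0.05 m and linear speed of box_2 above 0.7 m/s) or (height (world z) of box_3 below 0.05 m and linear speed of box_3 above 0.7 m/s)).
It fails at once if the flask or the tape roll is moved more than 30 mm (distance of any of flask, tape from where it was at the start of the episode above 0.03 m).
It also fails if it takes over 72 s, if anything falls off the work surface, if the arm or the gripper's body presses on something with over 40 N, if the wrist force passes 120 N, or if a joint passes its speed limit or range.

## Working session

There is one attempt and no reset: what is moved stays moved. The work goes in short steps, Python scripts to look and compute and a tool call to move; the robot and the scene stay as the last step left them, time stands still between calls to the robot, and variables do not carry over. Pictures are saved under pics/ and viewed, and the job is handed in when it is done.

Besides the shell and the picture viewer there is one more tool, called after ">>>" in YAML: its name, and indented under it one key for each argument. servo_tool: Moves the arm, as the interface text tells. Its arguments: {"type":"object","properties":{"dp":{"type":"array","items":{"type":"array","items":{"type":"number"}}},"yaw":{"type":"array","items":{"type":"number"}},"fingers":{"type":"number"},"grip_force":{"type":"number"}},"required":["dp","yaw"]}

```bash
mkdir -p pics; ls
python3 - <<'E'
from bench import ctrl
import cv2,numpy as np
s=ctrl.get_state();print({k:np.round(v,3).tolist() for k,v in s.items()})
for n in ["scene","side","wrist"]:
    im,d=ctrl.get_image(n);cv2.imwrite(f"pics/{n}0.png",im[:,:,::-1]);np.save(f"pics/{n}0.npy",d)
    i=ctrl.camera_info(n);print(n,{k:np.round(v,4).tolist() for k,v in i.items()})
E
```

```text
pics
{'time': 0.0, 'joint_positions': [-1.087, 0.322, -0.07, 1.452, 0.023, 1.371, -0.057], 'qd': [0.0, 0.0, -0.001, -0.0, 0.0, -0.0, 0.001], 'joint_torque': [0.0, -49.129, -0.404, -31.253, -0.064, 0.044, 0.0], 'position': [0.294, 0.579, 0.221], 'tool_rot': [0.367, 1.54, -0.37], 'ft_force': [-0.275, -0.0, 0.008], 'torque': [0.044, -0.008, -0.005], 'grip_width': 1.0}
scene {'fx': 496.1765, 'fy': 496.1765, 'cx': 321.1331, 'cy': 205.4918, 'extrinsics': [[-0.686, 0.7276, -0.0042, 0.335], [0.587, 0.5501, -0.594, -0.2313], [-0.4299, -0.41, -0.8044, 1.8375], [0.0, 0.0, 0.0, 1.0]]}
side {'fx': 488.3104, 'fy': 488.3104, 'cx': 310.2712, 'cy': 210.2643, 'extrinsics': [[0.8191, -0.5734, 0.0176, -0.4157], [-0.293, -0.4444, -0.8465, 0.2028], [0.4932, 0.6882, -0.532, 1.3766], [0.0, 0.0, 0.0, 1.0]]}
wrist {'fx': 301.7158, 'fy': 301.7158, 'cx': 319.8116, 'cy': 204.9317, 'hand_eye': [[-0.0, -0.266, 0.964, -0.1624], [1.0, -0.0003, -0.0001, 0.0005], [0.0003, 0.964, 0.266, -0.0722], [0.0, 0.0, 0.0, 1.0]]}
```

View pics/scene0.png

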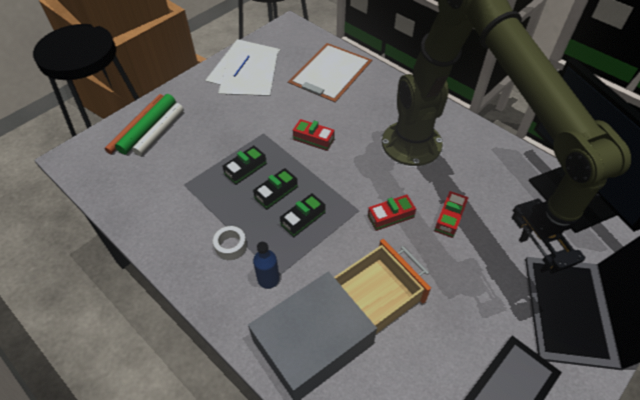

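View pics/side0.png

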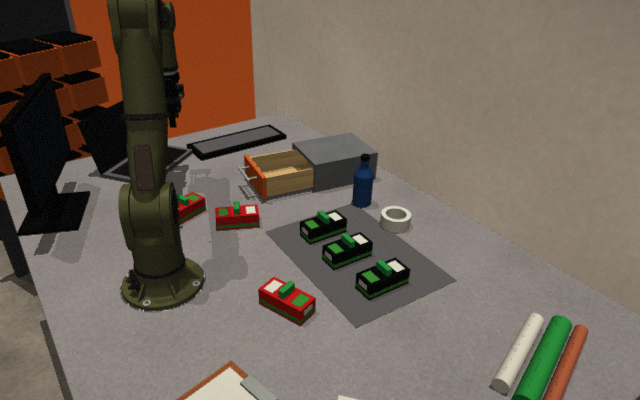

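View pics/wrist0.png

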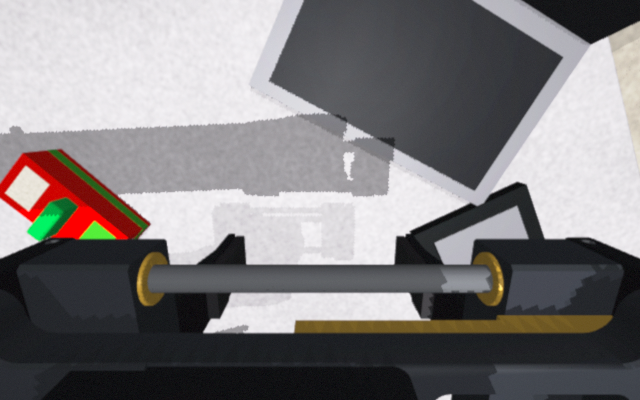

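The scene picture shows three black boxes at about (243,163), (275,187) and (302,213). The open drawer is at (380,285), the flask at (265,265), the tape at (229,240), and there are three red look-alikes. Next I'll measure poses from masks and depth.

```bash
cat > h.py <<'E'
from bench import ctrl
import cv2,numpy as np
from scipy.spatial.transform import Rotation as R
def cloud(n,im=None,d=None):
    if d is None: im,d=ctrl.get_image(n)
    i=ctrl.camera_info(n);v,u=np.mgrid[:400,:640]
    p=np.stack([(u-i['cx'])/i['fx']*d,(v-i['cy'])/i['fy']*d,d],-1)
    if n=='wrist':
        H=np.array(i['hand_eye']); s=ctrl.get_state()
        T=np.eye(4);T[:3,:3]=R.from_rotvec(s['tool_rot']).as_matrix();T[:3,3]=s['position'];M=T@H
    else: M=np.linalg.inv(np.array(i['extrinsics']))
    w=p@M[:3,:3].T+M[:3,3]; w[d<=0]=np.nan
    return im,w
E
python3 - <<'E'
from h import *
for n in ['scene','side']:
    im,w=cloud(n)
    for lab in ['box_1','flask','tape','drawer']:
        for r in ctrl.cut_out(n,lab):
            m=r['region']; P=w[m]; P=P[~np.isnan(P[:,0])]
            hsv=cv2.cvtColor(im,cv2.COLOR_RGB2HSV)[m]
            print(n,lab,round(r['score'],2),np.round(r['extent']),m.sum(),'rgb',im[m].mean(0).round(), 'med',np.median(P,0).round(3),'min',np.percentile(P,2,axis=0).round(3),'max',np.percentile(P,98,axis=0).round(3))
            if lab=='box_1':
                Q=P[(P[:,2]>.046)&(P[:,2]<.056)]
                if len(Q)>20: print('   lid rect',cv2.minAreaRect((Q[:,:2]*1000).astype(np.float32)))
                Q=P[(P[:,2]>.068)]
                if len(Q)>5: print('   rib rect',cv2.minAreaRect((Q[:,:2]*1000).astype(np.float32)),np.median(Q,0))
E
```

```text
scene box_1 0.98 [370. 194. 417. 230.] 1056 rgb [105.  69.  55.] med [0.329 0.16  0.05 ] min [0.255 0.104 0.006] max [0.388 0.205 0.076]
   lid rect ((317.17584228515625, 153.51678466796875), (67.68853759765625, 143.1864776611328), 64.41716766357422)
   rib rect ((318.49951171875, 156.2057342529297), (47.448333740234375, 18.813756942749023), 63.97173309326172) [0.31888895 0.1560644  0.07467261]
scene box_1 0.9 [293. 115. 336. 151.] 892 rgb [103.  69.  57.] med [ 0.249 -0.269  0.048] min [ 0.192 -0.347 -0.   ] max [ 0.285 -0.204  0.075]
   lid rect ((234.46229553222656, -276.8973388671875), (73.79476928710938, 141.5996856689453), 20.676679611206055)
   rib rect ((237.05142211914062, -274.98760986328125), (48.77982711791992, 19.316991806030273), 14.863412857055664) [ 0.24035311 -0.27363986  0.07424097]
scene box_1 0.86 [433. 191. 468. 237.] 954 rgb [99. 71. 53.] med [0.21  0.304 0.05 ] min [ 0.119  0.253 -0.002] max [0.263 0.345 0.077]
   lid rect ((187.8912353515625, 297.95550537109375), (147.2729949951172, 63.35952377319336), 18.192697525024414)
   rib rect ((188.47483825683594, 298.
[... 3742 characters left out ...]
ct ((505.560791015625, -355.2659606933594), (50.048973083496094, 19.347000122070312), 86.60659790039062) [ 0.50285544 -0.35659646  0.07333494]
side flask 0.82 [353. 152. 375. 209.] 867 rgb [19. 32. 51.] med [0.734 0.008 0.089] min [ 0.714 -0.011  0.003] max [0.859 0.146 0.189]
side tape 0.64 [380. 207. 413. 234.] 727 rgb [133. 127. 114.] med [ 0.743 -0.155  0.031] min [ 0.7   -0.197 -0.001] max [ 0.797 -0.1    0.047]
side drawer 0.62 [235. 148. 317. 197.] 2609 rgb [109.  82.  51.] med [0.569 0.32  0.055] min [0.443 0.197 0.015] max [0.726 0.403 0.101]
side drawer 0.61 [356. 260. 409. 304.] 1442 rgb [35. 52. 32.] med [ 0.493 -0.373  0.048] min [ 0.435 -0.39   0.003] max [ 0.572 -0.324  0.074]
```

Run:
```python
from h import *
s=ctrl.get_state();M=R.from_rotvec(s['tool_rot']).as_matrix();print(M.round(3),s['time'])
for n in ['scene','side']:
    im=cv2.imread(f'pics/{n}0.png')[:,:,::-1].copy();d=np.load(f'pics/{n}0.npy')
    _,w=cloud(n,im,d)
    x,y,z=w[...,0],w[...,1],w[...,2]
    m=(z>.108)&(z<.122)&(x>.45)&(x<1.1)&(y>.1)&(y<.6)
    m=cv2.morphologyEx(m.astype(np.uint8),cv2.MORPH_OPEN,np.ones((5,5)))>0
    print(n,'unit top',cv2.minAreaRect((w[m][:,:2]*1000).astype(np.float32)),np.median(z[m]))
    hsv=cv2.cvtColor(im,cv2.COLOR_RGB2HSV)
    o=(hsv[...,0]<12)&(hsv[...,1]>150)&(x>.35)&(x<.6)&(y>.15)&(y<.5)&(z>.01)
    P=w[o];print('orange',o.sum(),np.percentile(P,[2,50,98],axis=0).round(3).tolist(),cv2.minAreaRect((P[:,:2]*1000).astype(np.float32)))
    f=(z>.012)&(z<.032)&(x>.42)&(x<.75)&(y>.2)&(y<.42)&(hsv[...,1]>60)&(hsv[...,0]>12)&(hsv[...,0]<30)
    P=w[f];print('floor',f.sum(),cv2.minAreaRect((P[:,:2]*1000).astype(np.float32)))
    hh=(z>.066)&(z<.095)&(x>.36)&(x<.50)&(y>.2)&(y<.42)&~o
    P=w[hh];print('handle',hh.sum(),cv2.minAreaRect((P[:,:2]*1000).astype(np.float32)))
```

```text
[[ 0.     0.453  0.892]
 [ 0.     0.892 -0.453]
 [-1.     0.     0.   ]] 0.65
scene unit top ((800.03271484375, 262.3593444824219), (213.56884765625, 266.4145202636719), 79.73158264160156) 0.11564807245977082
orange 342 [[0.354, 0.153, 0.034], [0.478, 0.304, 0.101], [0.504, 0.417, 0.108]] ((454.5365905761719, 274.11444091796875), (301.3302917480469, 73.67371368408203), 60.30824279785156)
floor 2495 ((565.6116333007812, 305.86614990234375), (177.76718139648438, 162.96490478515625), 79.25540924072266)
handle 490 ((462.0703430175781, 319.56488037109375), (200.8266143798828, 75.57355499267578), 89.90863037109375)
side unit top ((798.421142578125, 258.3881530761719), (223.0578155517578, 272.3887023925781), 81.2224349975586) 0.11368525411430697
orange 456 [[0.378, 0.166, 0.019], [0.466, 0.282, 0.071], [0.49, 0.407, 0.104]] ((452.2063903808594, 270.0936279296875), (294.5669250488281, 76.00354766845703), 61.0251350402832)
floor 536 ((602.1142578125, 295.45684814453125), (195.56101989746094, 258.7838134765625), 83.3331527709961)
handle 155 ((457.42572021484375, 316.3867492675781), (75.70701599121094, 199.92454528808594), 3.040574073791504)
```

Run:
```python
import cv2
im=cv2.imread('pics/scene0.png');cv2.imwrite('pics/c1.png',cv2.resize(im[200:400,220:460],None,fx=3,fy=3))
```

```text
(no output)
```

View pics/c1.png

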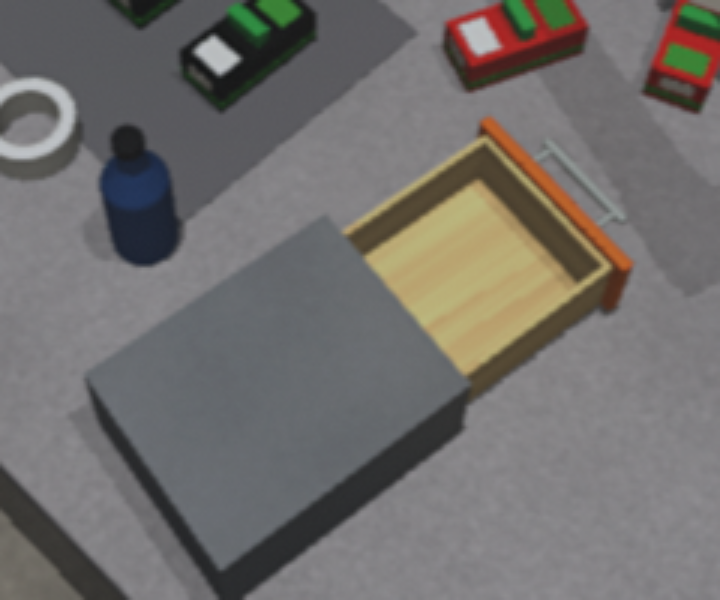

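```bash
cat >> h.py <<'E'
def plan(wps,start=None,step=0.95):
    """wps: list of (x,y,z,yawdeg or None,minrows); yaw= world angle of tool y"""
    s=ctrl.get_state();p=np.array(s['position']);M=R.from_rotvec(s['tool_rot']).as_matrix()
    a=np.degrees(np.arctan2(M[1,1],M[0,1]))
    print('t',round(s['time'],2),'p',p.round(4),'yaw',a.round(2),'tilt',M[:,0].round(3))
    rows=[]
    def ax(a):
        c,q=np.cos(np.radians(a)),np.sin(np.radians(a)); return np.array([[0,0,-1],[c,q,0],[q,-c,0]])
    for x,y,z,ya,mr in wps:
        t=np.array([x,y,z]);ya=a if ya is None else ya
        n=max(mr,1)
        while True:
            pp,aa=p.copy(),a;rr=[];ok=True
            for k in range(n):
                d=ax(aa)@((t-pp)/(n-k))/.025; yw=-(ya-aa)/(n-k)/6
                d=np.round(d,2);yw=np.round(yw,2)
                if abs(d).max()>step or abs(yw)>step: ok=False;break
                rr.append((d.tolist(),float(yw)));pp=pp+ax(aa).T@d*.025;aa=aa-yw*6
            if ok:break
            n+=1
        rows+=rr;p,a=pp,aa
    while len(rows)%5: rows.append(([0,0,0],0))
    for i in range(0,len(rows),5):
        print('dp',str([[0 if v==0 else v for v in r[0]] for r in rows[i:i+5]]).replace(' ',''),'yaw',str([r[1] for r in rows[i:i+5]]).replace(' ',''))
E
python3 -c "
from h import *
plan([(.520,-.053,.15,-3.1,1)])"
```

```text
t 0.65 p [0.2943 0.5796 0.2226] yaw 63.08 tilt [ 0.  0. -1.]
dp [[0.1,-0.64,0.67],[0.1,-0.61,0.7],[0.1,-0.58,0.72],[0.1,-0.55,0.74],[0.1,-0.52,0.77]] yaw [0.38,0.38,0.38,0.38,0.38]
dp [[0.1,-0.49,0.79],[0.1,-0.46,0.8],[0.1,-0.43,0.82],[0.1,-0.39,0.84],[0.1,-0.36,0.85]] yaw [0.38,0.38,0.38,0.38,0.38]
dp [[0.1,-0.33,0.87],[0.1,-0.29,0.88],[0.1,-0.26,0.89],[0.1,-0.22,0.9],[0.1,-0.19,0.91]] yaw [0.38,0.38,0.38,0.38,0.38]
dp [[0.1,-0.15,0.91],[0.1,-0.11,0.92],[0.1,-0.08,0.92],[0.1,-0.04,0.93],[0.1,0,0.93]] yaw [0.38,0.38,0.38,0.38,0.38]
dp [[0.1,0.04,0.93],[0.1,0.07,0.92],[0.1,0.11,0.92],[0.1,0.14,0.91],[0.1,0.18,0.91]] yaw [0.38,0.38,0.38,0.38,0.38]
dp [[0.1,0.22,0.9],[0.1,0.25,0.89],[0.1,0.29,0.88],[0.11,0.33,0.87],[0,0,0]] yaw [0.38,0.38,0.39,0.38,0]
```

>>> servo_tool:
  dp:
    - [0.1, -0.64, 0.67]
    - [0.1, -0.61, 0.7]
    - [0.1, -0.58, 0.72]
    - [0.1, -0.55, 0.74]
    - [0.1, -0.52, 0.77]
  yaw: [0.38, 0.38, 0.38, 0.38, 0.38]
  fingers: 0.6

```text
time: 1.15
position: [0.3335, 0.4697, 0.2101]
tool_rot: [0.525, 1.506, -0.524]
ft_force: [0.3, -0.5, -0.2]
grip_width: 0.651
```

>>> servo_tool:
  dp:
    - [0.1, -0.49, 0.79]
    - [0.1, -0.46, 0.8]
    - [0.1, -0.43, 0.82]
    - [0.1, -0.39, 0.84]
    - [0.1, -0.36, 0.85]
  yaw: [0.38, 0.38, 0.38, 0.38, 0.38]

```text
time: 1.65
position: [0.3727, 0.3604, 0.1976]
tool_rot: [0.68, 1.462, -0.679]
ft_force: [0.4, 0.1, 0.6]
grip_width: 0.602
```

>>> servo_tool:
  dp:
    - [0.1, -0.33, 0.87]
    - [0.1, -0.29, 0.88]
    - [0.1, -0.26, 0.89]
    - [0.1, -0.22, 0.9]
    - [0.1, -0.19, 0.91]
  yaw: [0.38, 0.38, 0.38, 0.38, 0.38]

```text
time: 2.15
position: [0.4117, 0.2505, 0.1849]
tool_rot: [0.833, 1.405, -0.833]
ft_force: [1.1, 0.5, 0.0]
grip_width: 0.603
```

>>> servo_tool:
  dp:
    - [0.1, -0.15, 0.91]
    - [0.1, -0.11, 0.92]
    - [0.1, -0.08, 0.92]
    - [0.1, -0.04, 0.93]
    - [0.1, 0, 0.93]
  yaw: [0.38, 0.38, 0.38, 0.38, 0.38]

```text
time: 2.65
position: [0.4505, 0.1414, 0.1724]
tool_rot: [0.984, 1.337, -0.984]
ft_force: [-0.5, 0.2, 0.1]
grip_width: 0.6
```

>>> servo_tool:
  dp:
    - [0.1, 0.04, 0.93]
    - [0.1, 0.07, 0.92]
    - [0.1, 0.11, 0.92]
    - [0.1, 0.14, 0.91]
    - [0.1, 0.18, 0.91]
  yaw: [0.38, 0.38, 0.38, 0.38, 0.38]

```text
time: 3.15
position: [0.4894, 0.0324, 0.1599]
tool_rot: [1.133, 1.256, -1.133]
ft_force: [0.0, -0.1, -0.7]
grip_width: 0.6
```

>>> servo_tool:
  dp:
    - [0.1, 0.22, 0.9]
    - [0.1, 0.25, 0.89]
    - [0.1, 0.29, 0.88]
    - [0.11, 0.33, 0.87]
    - [0, 0, 0]
  yaw: [0.38, 0.38, 0.39, 0.38, 0]

```text
time: 3.65
position: [0.5208, -0.0578, 0.1495]
tool_rot: [1.253, 1.178, -1.255]
ft_force: [0.9, -0.4, -0.3]
grip_width: 0.601
```

Run:
```python
from h import *
s=ctrl.get_state();print({k:np.round(v,3).tolist() for k,v in s.items()})
im,w=cloud('wrist');cv2.imwrite('pics/w1.png',im[:,:,::-1])
z=w[...,2];hsv=cv2.cvtColor(im,cv2.COLOR_RGB2HSV)
for lo,hi in [(.066,.08),(.046,.056)]:
    m=(z>lo)&(z<hi)&(w[...,0]>.42)&(w[...,0]<.62)&(w[...,1]>-.12)&(w[...,1]<.03)
    if m.sum()>9: print(lo,m.sum(),np.median(w[m],0),cv2.minAreaRect((w[m][:,:2]*1000).astype(np.float32)))
plan([(.520,-.053,.055,-3.1,8)])
```

```text
{'time': 3.65, 'joint_positions': [-0.439, 0.105, 0.531, 1.875, -0.055, 1.176, 0.049], 'qd': [-0.028, -0.021, -0.052, 0.017, -0.019, 0.019, -0.013], 'joint_torque': [-0.368, -29.926, 1.356, -29.625, -0.146, -0.097, 0.086], 'position': [0.521, -0.058, 0.149], 'tool_rot': [1.253, 1.178, -1.255], 'ft_force': [0.914, -0.411, -0.271], 'torque': [-0.082, 0.023, -0.03], 'grip_width': 0.601}
0.066 1263 [ 0.51977627 -0.04649912  0.0749241 ] ((519.5138549804688, -48.232723236083984), (49.255271911621094, 17.369773864746094), 87.0682144165039)
0.046 9755 [ 0.52394991 -0.04611252  0.05120631] ((519.75830078125, -48.909820556640625), (64.58647155761719, 140.1210479736328), 87.09317779541016)
t 3.7 p [ 0.5204 -0.0554  0.1495] yaw -3.35 tilt [-0.001 -0.001 -1.   ]
dp [[0.47,0,-0.01],[0.47,0,-0.01],[0.47,0,-0.01],[0.47,0,-0.01],[0.47,-0.01,-0.01]] yaw [-0.01,-0.0,-0.01,-0.0,-0.01]
dp [[0.48,0,-0.01],[0.47,-0.01,-0.02],[0.48,0,-0.01],[0,0,0],[0,0,0]] yaw [-0.0,-0.01,-0.0,0,0]
```

View pics/w1.png

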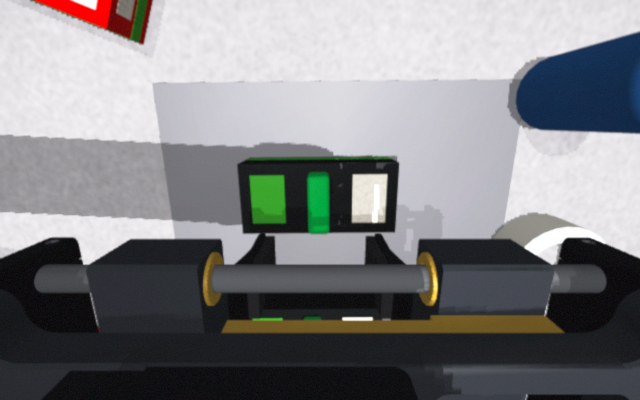

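The rib sits at about (317,200), centred between the jaws and parallel to them. Going down now.

>>> servo_tool:
  dp:
    - [0.48, 0, -0.02]
    - [0.48, 0, -0.02]
    - [0.48, 0, -0.02]
    - [0.48, 0, -0.02]
    - [0.47, 0, -0.02]
  yaw: [-0.02, -0.02, 0, 0, 0]

```text
time: 4.2
position: [0.5198, -0.05, 0.0887]
tool_rot: [1.245, 1.186, -1.246]
ft_force: [0.2, 0.3, 0.5]
grip_width: 0.599
```

>>> servo_tool:
  dp:
    - [0.48, 0, -0.02]
    - [0.47, 0, -0.02]
    - [0.48, 0, -0.02]
    - [0, 0, 0]
    - [0, 0, 0]
  yaw: [0, 0, 0, 0, 0]

```text
time: 4.7
position: [0.5203, -0.0491, 0.0541]
tool_rot: [1.246, 1.185, -1.246]
ft_force: [-0.3, 0.5, 0.8]
grip_width: 0.597
```

>>> servo_tool:
  dp:
    - [0, 0, 0]
    - [0, 0, 0]
    - [0, 0, 0]
    - [0, 0, 0]
    - [0, 0, 0]
  yaw: [0, 0, 0, 0, 0]
  fingers: 0
  grip_force: 50

```text
time: 5.2
position: [0.5204, -0.049, 0.0545]
tool_rot: [1.246, 1.185, -1.245]
ft_force: [0.0, -0.8, -0.4]
grip_width: 0.234
```

Run:
```python
from h import *
s=ctrl.get_state();print({k:np.round(v,3).tolist() for k,v in s.items()})
```

```text
{'time': 5.2, 'joint_positions': [-0.422, 0.219, 0.514, 1.97, -0.129, 0.984, 0.104], 'qd': [-0.0, 0.002, -0.0, 0.001, -0.0, -0.0, -0.001], 'joint_torque': [0.003, -34.135, 3.321, -26.37, -0.05, 0.043, -0.0], 'position': [0.52, -0.049, 0.054], 'tool_rot': [1.246, 1.185, -1.245], 'ft_force': [0.05, -0.777, -0.391], 'torque': [-0.062, 0.071, 0.038], 'grip_width': 0.234}
```

Gripped. Now I'll lift and take a static torque reading.

>>> servo_tool:
  dp:
    - [-0.3, 0, 0]
    - [-0.8, 0, 0]
    - [-0.9, 0, 0]
    - [-0.9, 0, 0]
    - [-0.6, 0, 0]
  yaw: [0, 0, 0, 0, 0]

```text
time: 5.7
position: [0.5202, -0.0491, 0.143]
tool_rot: [1.246, 1.185, -1.246]
ft_force: [0.7, 0.2, -4.8]
grip_width: 0.206
```

>>> servo_tool:
  dp:
    - [-0.3, 0, 0]
    - [0, 0, 0]
    - [0, 0, 0]
    - [0, 0, 0]
    - [0, 0, 0]
  yaw: [0, 0, 0, 0, 0]

```text
time: 6.2
position: [0.5196, -0.049, 0.1483]
tool_rot: [1.245, 1.186, -1.247]
ft_force: [0.1, -0.2, -4.5]
grip_width: 0.205
```

```bash
cat >> h.py <<'E'
def tq(n=0):
    import time
    for k in range(n+1):
        s=ctrl.get_state()
        M=R.from_rotvec(s['tool_rot']).as_matrix()
        print('t',round(s['time'],2),'F',np.round(s['ft_force'],2),'T',np.round(s['torque'],3),'T_tool',np.round(M.T@s['torque'],3),'w',np.round(s['grip_width'],3),'jt',np.round(s['joint_torque'],2),'z',s['position'][2])
        if k<n: ctrl.get_image('side')
E
python3 -c "
from h import *
tq(3)"
```

```text
t 6.2 F [ 0.13 -0.16 -4.55] T [-0.074  0.027 -0.026] T_tool [ 0.026 -0.076 -0.023] w 0.205 jt [ -0.   -32.7    1.78 -31.62  -0.04   0.06   0.  ] z 0.14830755664375633
t 6.25 F [-0.19  0.27 -4.87] T [0.019 0.058 0.033] T_tool [-0.033  0.016 -0.059] w 0.202 jt [ -0.   -32.63   1.77 -31.58  -0.04   0.06   0.  ] z 0.14849921422832033
t 6.3 F [ 0.33  1.17 -4.91] T [-0.069  0.095  0.002] T_tool [-0.002 -0.073 -0.092] w 0.198 jt [ -0.   -32.59   1.76 -31.56  -0.04   0.06   0.  ] z 0.14868530015380077
t 6.35 F [-0.33 -1.12 -4.43] T [-0.073  0.014 -0.017] T_tool [ 0.017 -0.074 -0.01 ] w 0.2 jt [ -0.   -32.56   1.76 -31.56  -0.04   0.05   0.  ] z 0.14885929166434622
```

>>> servo_tool:
  dp:
    - [0, 1, 0]
    - [0, 1, 0]
    - [0, 0, 0]
    - [0, 0, 0]
    - [0, 0, 0]
  yaw: [0, 0, 0, 0, 0]

```text
time: 6.85
position: [0.5694, -0.0516, 0.1489]
tool_rot: [1.245, 1.186, -1.247]
ft_force: [0.6, 0.3, -5.3]
grip_width: 0.207
```

```bash
python3 -c "
from h import *
tq(6)"
```

```text
t 6.85 F [ 0.62  0.29 -5.31] T [-0.062  0.018  0.029] T_tool [-0.028 -0.063 -0.014] w 0.207 jt [ -0.07 -38.78   3.81 -31.9   -0.05   0.06  -0.  ] z 0.148932256859177
t 6.9 F [-0.26 -0.48 -4.18] T [-0.052  0.069 -0.026] T_tool [ 0.026 -0.055 -0.066] w 0.2 jt [ -0.04 -38.82   3.84 -31.75  -0.04   0.07  -0.  ] z 0.14913506651686934
t 6.95 F [-0.02 -0.31 -4.92] T [-0.047  0.035 -0.036] T_tool [ 0.036 -0.049 -0.032] w 0.207 jt [-2.000e-02 -3.888e+01  3.860e+00 -3.168e+01 -4.000e-02  7.000e-02
 -0.000e+00] z 0.1492504439622146
t 7.0 F [-0.03  0.55 -4.86] T [-0.087  0.027  0.04 ] T_tool [-0.04  -0.088 -0.022] w 0.205 jt [ -0.   -38.96   3.87 -31.64  -0.04   0.07  -0.  ] z 0.14936371484431868
t 7.05 F [ 0.07  0.25 -3.71] T [-0.037 -0.033 -0.048] T_tool [ 0.048 -0.035  0.034] w 0.203 jt [  0.   -39.03   3.89 -31.62  -0.04   0.08  -0.  ] z 0.14944689682745854
t 7.1 F [-0.39 -0.33 -4.45] T [-0.071 -0.007 -0.031] T_tool [ 0.031 -0.07   0.01 ] w 0.206 jt [ 1.000e-02 -3.909e+01  3.890e+00 -3.161e+01 -4.000e-02  8.000e-02
 -0.000e+00] z 0.14949367258763874
t 7.15 F [-0.25  0.13 -4.79] T [-0.052 -0.011 -0.031] T_tool [ 0.03  -0.051  0.014] w 0.201 jt [ 1.000e-02 -3.914e+01  3.900e+00 -3.162e+01 -4.000e-02  8.000e-02
 -0.000e+00] z 0.14950181447894487
```

>>> servo_tool:
  dp:
    - [0, -1, 0]
    - [0, -1, 0]
    - [0, 0, 0]
    - [0, 0, 0]
    - [0, 0, 0]
  yaw: [0, 0, 0, 0, 0]

```text
time: 7.65
position: [0.5212, -0.0489, 0.1498]
tool_rot: [1.247, 1.184, -1.245]
ft_force: [-0.7, -0.1, -5.0]
grip_width: 0.202
```

```bash
python3 -c "
from h import *
tq(6)"
```

```text
t 7.65 F [-0.67 -0.1  -4.99] T [-0.015  0.048  0.01 ] T_tool [-0.01  -0.017 -0.047] w 0.202 jt [  0.04 -32.86   1.85 -31.34  -0.04   0.07   0.  ] z 0.14977818053665048
t 7.7 F [ 0.01 -0.74 -4.9 ] T [-0.036  0.056 -0.017] T_tool [ 0.017 -0.039 -0.054] w 0.204 jt [ 1.000e-02 -3.284e+01  1.830e+00 -3.151e+01 -4.000e-02  4.000e-02
  0.000e+00] z 0.14963372654958002
t 7.75 F [ 0.47  0.39 -4.81] T [-0.07   0.033  0.017] T_tool [-0.017 -0.072 -0.03 ] w 0.205 jt [  0.   -32.79   1.82 -31.6   -0.04   0.05   0.  ] z 0.14954280058350833
t 7.8 F [-0.11 -0.69 -3.88] T [-0.089  0.059  0.011] T_tool [-0.011 -0.092 -0.055] w 0.202 jt [ -0.   -32.73   1.81 -31.65  -0.04   0.05   0.  ] z 0.14939895673002532
t 7.85 F [-0.19 -0.11 -4.77] T [-0.056  0.06  -0.046] T_tool [ 0.046 -0.059 -0.057] w 0.199 jt [ -0.   -32.67   1.8  -31.68  -0.04   0.04   0.  ] z 0.14930839905515397
t 7.9 F [ 0.15  0.47 -4.7 ] T [-0.048  0.045  0.005] T_tool [-0.005 -0.051 -0.043] w 0.201 jt [ -0.   -32.62   1.8  -31.69  -0.04   0.04   0.  ] z 0.14926845043056017
t 7.95 F [-0.31 -0.09 -4.58] T [-0.05   0.027  0.032] T_tool [-0.032 -0.051 -0.024] w 0.206 jt [ -0.   -32.57   1.79 -31.69  -0.04   0.04   0.  ] z 0.14922882168795695
```

>>> servo_tool:
  dp:
    - [0.5, 0, 0]
    - [0.9, 0, 0]
    - [0.9, 0, 0]
    - [0.8, 0, 0]
    - [0.4, 0, 0]
  yaw: [0, 0, 0, 0, 0]

```text
time: 8.45
position: [0.5186, -0.049, 0.0591]
tool_rot: [1.244, 1.188, -1.249]
ft_force: [-0.8, 0.3, -5.1]
grip_width: 0.206
```

>>> servo_tool:
  dp:
    - [0.2, 0, 0]
    - [0.08, 0, 0]
    - [0, 0, 0]
    - [0, 0, 0]
    - [0, 0, 0]
  yaw: [0, 0, 0, 0, 0]

```text
time: 8.95
position: [0.521, -0.049, 0.0553]
tool_rot: [1.247, 1.184, -1.244]
ft_force: [0.3, 0.3, -4.2]
grip_width: 0.202
```

>>> servo_tool:
  dp:
    - [0, 0, 0]
    - [0, 0, 0]
    - [0, 0, 0]
    - [-0.8, 0, 0]
    - [-0.9, 0, 0]
  yaw: [0, 0, 0, 0, 0]
  fingers: 0.6

```text
time: 9.45
position: [0.5198, -0.0491, 0.0974]
tool_rot: [1.245, 1.186, -1.247]
ft_force: [2.0, 0.5, 0.6]
grip_width: 0.552
```

```bash
python3 -c "
from h import *
plan([(.5075,-.1955,.11,-3.0,6),(.5075,-.1955,.055,-3.0,4)])"
```

```text
t 9.45 p [ 0.5198 -0.0491  0.0974] yaw -2.86 tilt [-0.001 -0.    -1.   ]
dp [[-0.07,-0.03,0.84],[-0.07,-0.03,0.84],[-0.07,-0.03,0.84],[-0.07,-0.03,0.84],[-0.07,-0.03,0.84]] yaw [0.0,0.0,0.0,0.01,0.0]
dp [[-0.08,-0.02,0.84],[-0.07,-0.03,0.83],[0.55,0,0],[0.55,0,0],[0.55,0,0]] yaw [0.01,0.0,0.0,0.0,0.0]
dp [[0.55,0,0],[0,0,0],[0,0,0],[0,0,0],[0,0,0]] yaw [0.0,0,0,0,0]
```

>>> servo_tool:
  dp:
    - [-0.15, -0.04, 0.84]
    - [-0.15, -0.04, 0.84]
    - [-0.1, -0.04, 0.84]
    - [-0.07, -0.04, 0.84]
    - [0, -0.04, 0.84]
  yaw: [0, 0, 0, 0, 0]

```text
time: 9.95
position: [0.5106, -0.1546, 0.1098]
tool_rot: [1.247, 1.184, -1.244]
ft_force: [0.5, -0.7, 0.3]
grip_width: 0.599
```

>>> servo_tool:
  dp:
    - [0, -0.04, 0.84]
    - [0, -0.04, 0.74]
    - [0.45, 0, 0]
    - [0.55, 0, 0]
    - [0.55, 0, 0]
  yaw: [0, 0, 0, 0, 0]

```text
time: 10.45
position: [0.5061, -0.1912, 0.0687]
tool_rot: [1.245, 1.187, -1.245]
ft_force: [-0.6, 1.1, -0.4]
grip_width: 0.599
```

```bash
python3 -c "
from h import *
plan([(.506,-.193,.055,-3.0,3)])"
```

```text
t 10.45 p [ 0.5061 -0.1912  0.0687] yaw -2.76 tilt [-0.001  0.001 -1.   ]
dp [[0.18,0,0.02],[0.18,0,0.03],[0.19,0,0.02],[0,0,0],[0,0,0]] yaw [0.01,0.01,0.02,0,0]
```

>>> servo_tool:
  dp:
    - [0.3, 0, 0]
    - [0.26, 0, 0]
    - [0, 0, 0]
    - [0, 0, 0]
    - [0, 0, 0]
  yaw: [0, 0, 0, 0, 0]

```text
time: 10.95
position: [0.5066, -0.1931, 0.0568]
tool_rot: [1.246, 1.184, -1.245]
ft_force: [0.7, 0.2, -0.3]
grip_width: 0.597
```

>>> servo_tool:
  dp:
    - [0, 0, 0]
    - [0, 0, 0]
    - [0, 0, 0]
    - [0, 0, 0]
    - [0, 0, 0]
  yaw: [0, 0, 0, 0, 0]
  fingers: 0

```text
time: 11.45
position: [0.5062, -0.193, 0.0564]
tool_rot: [1.246, 1.185, -1.246]
ft_force: [-0.2, 0.5, 0.2]
grip_width: 0.228
```

>>> servo_tool:
  dp:
    - [-0.3, 0, 0]
    - [-0.8, 0, 0]
    - [-0.9, 0, 0]
    - [-0.9, 0, 0]
    - [-0.6, 0, 0]
  yaw: [0, 0, 0, 0, 0]

```text
time: 11.95
position: [0.5063, -0.1931, 0.1452]
tool_rot: [1.246, 1.184, -1.245]
ft_force: [-0.3, -0.7, -3.6]
grip_width: 0.201
```

>>> servo_tool:
  dp:
    - [-0.3, 0, 0]
    - [0, 0, 0]
    - [0, 0, 0]
    - [0, 0, 0]
    - [0, 0, 0]
  yaw: [0, 0, 0, 0, 0]

```text
time: 12.45
position: [0.5055, -0.1928, 0.1503]
tool_rot: [1.245, 1.187, -1.247]
ft_force: [-0.2, 0.1, -3.9]
grip_width: 0.2
```

```bash
python3 -c "
from h import *
tq(4)"
```

```text
t 12.45 F [-0.2   0.09 -3.92] T [-0.029  0.073 -0.01 ] T_tool [ 0.01  -0.033 -0.071] w 0.2 jt [-0.000e+00 -3.298e+01  3.130e+00 -3.127e+01 -3.000e-02  7.000e-02
  0.000e+00] z 0.15029636777557062
t 12.5 F [-0.83  0.24 -4.08] T [-0.06   0.036  0.027] T_tool [-0.027 -0.062 -0.033] w 0.204 jt [-1.000e-02 -3.291e+01  3.120e+00 -3.123e+01 -3.000e-02  7.000e-02
  0.000e+00] z 0.15049877870798783
t 12.55 F [ 0.51  0.14 -4.33] T [-0.14   0.09   0.004] T_tool [-0.004 -0.144 -0.083] w 0.197 jt [-1.000e-02 -3.286e+01  3.110e+00 -3.121e+01 -3.000e-02  7.000e-02
  0.000e+00] z 0.15068968055313064
t 12.6 F [ 0.03 -0.17 -3.71] T [-0.097  0.057 -0.001] T_tool [ 0.002 -0.099 -0.052] w 0.202 jt [-1.000e-02 -3.284e+01  3.110e+00 -3.121e+01 -3.000e-02  7.000e-02
  0.000e+00] z 0.15086126662589616
t 12.65 F [-0.13 -0.12 -4.26] T [-0.083  0.121 -0.022] T_tool [ 0.022 -0.089 -0.117] w 0.2 jt [-0.000e+00 -3.282e+01  3.100e+00 -3.122e+01 -3.000e-02  7.000e-02
  0.000e+00] z 0.151001849725064
```

>>> servo_tool:
  dp:
    - [0, 1, 0]
    - [0, 1, 0]
    - [0, 0, 0]
    - [0, 0, 0]
    - [0, 0, 0]
  yaw: [0, 0, 0, 0, 0]

```text
time: 13.15
position: [0.5552, -0.1958, 0.151]
tool_rot: [1.246, 1.186, -1.247]
ft_force: [0.0, 0.1, -3.6]
grip_width: 0.203
```

```bash
python3 -c "
from h import *
tq(6)"
```

```text
t 13.15 F [ 0.02  0.14 -3.59] T [-0.035  0.061 -0.018] T_tool [ 0.018 -0.038 -0.059] w 0.203 jt [-2.900e-01 -3.918e+01  5.200e+00 -3.154e+01 -8.000e-02  3.000e-02
 -0.000e+00] z 0.15098286361103758
t 13.2 F [-0.33 -0.36 -4.18] T [-0.022  0.039  0.028] T_tool [-0.028 -0.024 -0.038] w 0.204 jt [ -0.16 -39.23   5.31 -31.38  -0.05   0.05  -0.  ] z 0.15112897472529857
t 13.25 F [ 0.88  0.13 -3.29] T [-0.131  0.055 -0.024] T_tool [ 0.024 -0.134 -0.048] w 0.197 jt [-8.000e-02 -3.931e+01  5.390e+00 -3.129e+01 -3.000e-02  6.000e-02
 -0.000e+00] z 0.151288556864078
t 13.3 F [ 0.64  0.35 -4.18] T [-0.097  0.083  0.002] T_tool [-0.002 -0.102 -0.078] w 0.201 jt [-3.000e-02 -3.939e+01  5.440e+00 -3.125e+01 -3.000e-02  6.000e-02
 -0.000e+00] z 0.1513958803600987
t 13.35 F [ 0.02  0.85 -4.49] T [-0.012  0.087  0.027] T_tool [-0.027 -0.017 -0.087] w 0.2 jt [ 0.000e+00 -3.946e+01  5.470e+00 -3.123e+01 -3.000e-02  6.000e-02
 -0.000e+00] z 0.1514693015362185
t 13.4 F [-0.22  0.22 -4.43] T [-0.027  0.006 -0.009] T_tool [ 0.009 -0.027 -0.005] w 0.202 jt [ 2.000e-02 -3.953e+01  5.490e+00 -3.123e+01 -3.000e-02  6.000e-02
 -0.000e+00] z 0.15148611923413466
t 13.45 F [-0.11 -0.09 -3.69] T [-0.051 -0.004 -0.013] T_tool [ 0.013 -0.051  0.006] w 0.202 jt [ 2.000e-02 -3.958e+01  5.500e+00 -3.123e+01 -3.000e-02  6.000e-02
 -0.000e+00] z 0.15151082166251512
```

>>> servo_tool:
  dp:
    - [0, -1, 0]
    - [0, -1, 0]
    - [0, 0, 0]
    - [0, 0, 0]
    - [0, 0, 0]
  yaw: [0, 0, 0, 0, 0]

```text
time: 13.95
position: [0.507, -0.1928, 0.1517]
tool_rot: [1.246, 1.184, -1.244]
ft_force: [0.3, 0.3, -4.0]
grip_width: 0.2
```

```bash
python3 -c "
from h import *
tq(6)"
```

```text
t 13.95 F [ 0.25  0.35 -4.  ] T [-0.066  0.018 -0.046] T_tool [ 0.046 -0.067 -0.015] w 0.2 jt [  0.22 -33.18   3.38 -30.97   0.     0.1    0.  ] z 0.1517305511912174
t 14.0 F [ 0.68  0.51 -4.36] T [-0.067  0.063  0.003] T_tool [-0.003 -0.07  -0.06 ] w 0.198 jt [ 1.200e-01 -3.314e+01  3.290e+00 -3.115e+01 -2.000e-02  7.000e-02
  0.000e+00] z 0.15159423019674176
t 14.05 F [ 0.51  0.56 -3.33] T [-0.075  0.077 -0.043] T_tool [ 0.043 -0.079 -0.073] w 0.202 jt [ 6.000e-02 -3.308e+01  3.230e+00 -3.125e+01 -3.000e-02  6.000e-02
  0.000e+00] z 0.15147327051398407
t 14.1 F [-0.4   0.16 -2.98] T [-0.072  0.058 -0.027] T_tool [ 0.027 -0.075 -0.054] w 0.204 jt [ 3.000e-02 -3.302e+01  3.190e+00 -3.130e+01 -3.000e-02  6.000e-02
  0.000e+00] z 0.15136466295637357
t 14.15 F [-0.12  0.37 -4.28] T [-0.061  0.086 -0.06 ] T_tool [ 0.06  -0.065 -0.083] w 0.199 jt [ 0.000e+00 -3.295e+01  3.170e+00 -3.133e+01 -3.000e-02  6.000e-02
  0.000e+00] z 0.1512856329607272
t 14.2 F [ 0.03  0.27 -4.18] T [-0.073  0.036 -0.035] T_tool [ 0.035 -0.075 -0.032] w 0.206 jt [-1.000e-02 -3.290e+01  3.150e+00 -3.134e+01 -4.000e-02  6.000e-02
  0.000e+00] z 0.15123859179012117
t 14.25 F [ 0.46 -0.35 -3.31] T [ 0.015  0.052 -0.019] T_tool [ 0.019  0.012 -0.053] w 0.199 jt [-1.000e-02 -3.285e+01  3.140e+00 -3.133e+01 -3.000e-02  6.000e-02
  0.000e+00] z 0.151195527376759
```

>>> servo_tool:
  dp:
    - [0.5, 0, 0]
    - [0.9, 0, 0]
    - [0.9, 0, 0]
    - [0.8, 0, 0]
    - [0.4, 0, 0]
  yaw: [0, 0, 0, 0, 0]

```text
time: 14.75
position: [0.5045, -0.1924, 0.0611]
tool_rot: [1.244, 1.188, -1.249]
ft_force: [-0.3, 0.2, -4.2]
grip_width: 0.201
```

>>> servo_tool:
  dp:
    - [0.2, 0, 0]
    - [0.12, 0, 0]
    - [0, 0, 0]
    - [0, 0, 0]
    - [0, 0, 0]
  yaw: [0, 0, 0, 0, 0]

```text
time: 15.25
position: [0.5067, -0.1933, 0.0571]
tool_rot: [1.247, 1.184, -1.245]
ft_force: [-4.3, 0.2, 6.5]
grip_width: 0.201
```

>>> servo_tool:
  dp:
    - [0, 0, 0]
    - [0, 0, 0]
    - [0, 0, 0]
    - [-0.8, 0, 0]
    - [-0.9, 0, 0]
  yaw: [0, 0, 0, 0, 0]
  fingers: 0.6

```text
time: 15.75
position: [0.5056, -0.1929, 0.098]
tool_rot: [1.245, 1.186, -1.247]
ft_force: [-0.2, -0.1, -0.2]
grip_width: 0.55
```

```bash
python3 -c "
from h import *
plan([(.506,-.349,.115,-3.0,6),(.506,-.349,.055,-3.0,4)])"
```

```text
t 15.75 p [ 0.5056 -0.1929  0.098 ] yaw -2.86 tilt [-0.002 -0.    -1.   ]
dp [[-0.1,0.05,0.89],[-0.1,0.05,0.89],[-0.1,0.05,0.89],[-0.09,0.04,0.89],[-0.1,0.05,0.89]] yaw [0.0,0.0,0.0,0.01,0.0]
dp [[-0.09,0.04,0.89],[-0.1,0.05,0.9],[0.6,0,0],[0.6,0,0],[0.6,0,0]] yaw [0.01,0.0,0.0,0.0,0.0]
dp [[0.6,0,0],[0,0,0],[0,0,0],[0,0,0],[0,0,0]] yaw [0.0,0,0,0,0]
```

>>> servo_tool:
  dp:
    - [-0.15, 0.04, 0.89]
    - [-0.15, 0.04, 0.89]
    - [-0.1, 0.04, 0.89]
    - [-0.1, 0.04, 0.89]
    - [0, 0.04, 0.89]
  yaw: [0, 0, 0, 0, 0]

```text
time: 16.25
position: [0.5062, -0.3054, 0.1113]
tool_rot: [1.246, 1.184, -1.245]
ft_force: [0.1, 0.4, -0.1]
grip_width: 0.597
```

>>> servo_tool:
  dp:
    - [0, 0.04, 0.89]
    - [0, 0.04, 0.89]
    - [0.5, 0, 0]
    - [0.6, 0, 0]
    - [0.6, 0, 0]
  yaw: [0, 0, 0, 0, 0]

```text
time: 16.75
position: [0.5055, -0.3471, 0.0664]
tool_rot: [1.246, 1.188, -1.244]
ft_force: [1.5, 0.5, -0.9]
grip_width: 0.595
```

>>> servo_tool:
  dp:
    - [0.3, 0, 0]
    - [0.16, 0, 0]
    - [0, 0, 0]
    - [0, 0, 0]
    - [0, 0, 0]
  yaw: [0, 0, 0, 0, 0]

```text
time: 17.25
position: [0.5059, -0.3491, 0.0575]
tool_rot: [1.246, 1.184, -1.245]
ft_force: [-0.1, 0.6, -0.2]
grip_width: 0.602
```

>>> servo_tool:
  dp:
    - [0, 0, 0]
    - [0, 0, 0]
    - [0, 0, 0]
    - [0, 0, 0]
    - [0, 0, 0]
  yaw: [0, 0, 0, 0, 0]
  fingers: 0

```text
time: 17.75
position: [0.5054, -0.3489, 0.0568]
tool_rot: [1.246, 1.185, -1.246]
ft_force: [-0.0, -0.4, 0.2]
grip_width: 0.234
```

>>> servo_tool:
  dp:
    - [-0.3, 0, 0]
    - [-0.8, 0, 0]
    - [-0.9, 0, 0]
    - [-0.9, 0, 0]
    - [-0.6, 0, 0]
  yaw: [0, 0, 0, 0, 0]

```text
time: 18.25
position: [0.5053, -0.349, 0.1456]
tool_rot: [1.246, 1.185, -1.246]
ft_force: [1.4, 0.3, -4.9]
grip_width: 0.198
```

>>> servo_tool:
  dp:
    - [-0.3, 0, 0]
    - [0, 0, 0]
    - [0, 0, 0]
    - [0, 0, 0]
    - [0, 0, 0]
  yaw: [0, 0, 0, 0, 0]

```text
time: 18.75
position: [0.5049, -0.3485, 0.1507]
tool_rot: [1.246, 1.187, -1.247]
ft_force: [-0.3, -1.0, -4.5]
grip_width: 0.202
```

```bash
python3 -c "
from h import *
tq(4)"
```

```text
t 18.75 F [-0.26 -0.95 -4.47] T [-0.08   0.062  0.011] T_tool [-0.011 -0.083 -0.058] w 0.202 jt [-0.000e+00 -4.235e+01  7.670e+00 -3.127e+01 -1.000e-02  8.000e-02
  0.000e+00] z 0.15074272755680915
t 18.8 F [-0.45 -0.52 -4.36] T [-0.08   0.061  0.004] T_tool [-0.004 -0.083 -0.057] w 0.203 jt [-1.000e-02 -4.227e+01  7.650e+00 -3.122e+01 -1.000e-02  8.000e-02
  0.000e+00] z 0.1509500805598439
t 18.85 F [-0.15  0.11 -3.81] T [-0.081  0.008  0.022] T_tool [-0.022 -0.082 -0.003] w 0.2 jt [-1.000e-02 -4.222e+01  7.640e+00 -3.121e+01 -1.000e-02  8.000e-02
  0.000e+00] z 0.15113186617077332
t 18.9 F [ 0.11  0.08 -4.96] T [-0.045  0.08  -0.111] T_tool [ 0.111 -0.049 -0.078] w 0.2 jt [-1.000e-02 -4.219e+01  7.630e+00 -3.120e+01 -1.000e-02  8.000e-02
  0.000e+00] z 0.15131556789428763
t 18.95 F [ 0.31 -0.07 -5.6 ] T [ 0.021 -0.001  0.016] T_tool [-0.016  0.021 -0.   ] w 0.201 jt [-1.000e-02 -4.218e+01  7.630e+00 -3.121e+01 -1.000e-02  8.000e-02
  0.000e+00] z 0.15147435957841662
```

>>> servo_tool:
  dp:
    - [0, 1, 0]
    - [0, 1, 0]
    - [0, 0, 0]
    - [0, 0, 0]
    - [0, 0, 0]
  yaw: [0, 0, 0, 0, 0]

```text
time: 19.45
position: [0.5542, -0.3519, 0.1516]
tool_rot: [1.246, 1.186, -1.248]
ft_force: [0.3, 0.9, -4.1]
grip_width: 0.202
```

```bash
python3 -c "
from h import *
tq(6)"
```

```text
t 19.45 F [ 0.28  0.89 -4.09] T [-0.079  0.056 -0.046] T_tool [ 0.046 -0.081 -0.051] w 0.202 jt [ -0.63 -47.97   8.92 -31.5   -0.11   0.05   0.  ] z 0.15155574483840162
t 19.5 F [ 0.18  0.37 -4.16] T [-0.088  0.121  0.012] T_tool [-0.012 -0.094 -0.117] w 0.2 jt [ -0.37 -48.04   9.14 -31.34  -0.05   0.06   0.  ] z 0.1517398937017018
t 19.55 F [-0.15  0.93 -4.5 ] T [-0.087  0.012 -0.018] T_tool [ 0.018 -0.088 -0.008] w 0.204 jt [-1.900e-01 -4.813e+01  9.300e+00 -3.124e+01 -2.000e-02  7.000e-02
  0.000e+00] z 0.15186545735654258
t 19.6 F [-0.1   0.09 -4.06] T [-0.064  0.068 -0.024] T_tool [ 0.024 -0.068 -0.065] w 0.204 jt [-7.000e-02 -4.823e+01  9.400e+00 -3.120e+01 -1.000e-02  7.000e-02
  0.000e+00] z 0.1519367101228115
t 19.65 F [-0.72  0.25 -4.53] T [-0.041  0.09  -0.042] T_tool [ 0.042 -0.045 -0.087] w 0.202 jt [  0.   -48.31   9.46 -31.18  -0.     0.07   0.  ] z 0.15201554408690773
t 19.7 F [ 0.16  0.14 -4.17] T [-0.031  0.038 -0.011] T_tool [ 0.011 -0.033 -0.036] w 0.202 jt [ 4.000e-02 -4.838e+01  9.500e+00 -3.117e+01 -0.000e+00  7.000e-02
  0.000e+00] z 0.15203714212425282
t 19.75 F [ 0.41  0.03 -4.25] T [-0.057  0.022  0.002] T_tool [-0.002 -0.058 -0.019] w 0.201 jt [  0.06 -48.44   9.51 -31.18  -0.     0.07   0.  ] z 0.1520459163570176
```

>>> servo_tool:
  dp:
    - [0, -1, 0]
    - [0, -1, 0]
    - [0, 0, 0]
    - [0, 0, 0]
    - [0, 0, 0]
  yaw: [0, 0, 0, 0, 0]

```text
time: 20.25
position: [0.5063, -0.3485, 0.1521]
tool_rot: [1.246, 1.185, -1.244]
ft_force: [0.3, 0.6, -4.9]
grip_width: 0.205
```

```bash
python3 -c "
from h import *
tq(6)"
```

```text
t 20.25 F [ 0.26  0.55 -4.89] T [-0.05   0.051  0.014] T_tool [-0.014 -0.052 -0.049] w 0.205 jt [  0.52 -42.65   8.16 -30.98   0.07   0.1    0.  ] z 0.15210969470615665
t 20.3 F [ 0.65  0.04 -4.24] T [-0.101  0.022 -0.045] T_tool [ 0.045 -0.102 -0.017] w 0.202 jt [ 3.100e-01 -4.261e+01  7.980e+00 -3.114e+01  3.000e-02  8.000e-02
 -0.000e+00] z 0.15197587893656123
t 20.35 F [ 0.61 -0.35 -3.78] T [-0.048  0.     0.023] T_tool [-0.023 -0.048  0.002] w 0.2 jt [  0.16 -42.54   7.84 -31.24   0.     0.07  -0.  ] z 0.1518419328262675
t 20.4 F [-0.1   0.12 -4.09] T [-0.092  0.087  0.014] T_tool [-0.014 -0.096 -0.082] w 0.203 jt [ 7.000e-02 -4.246e+01  7.760e+00 -3.129e+01 -1.000e-02  7.000e-02
 -0.000e+00] z 0.1517732695539765
t 20.45 F [-0.78  0.1  -4.28] T [-0.095  0.067  0.019] T_tool [-0.019 -0.098 -0.062] w 0.202 jt [ 1.000e-02 -4.239e+01  7.700e+00 -3.132e+01 -1.000e-02  7.000e-02
 -0.000e+00] z 0.15169036674292147
t 20.5 F [-0.12 -0.16 -4.14] T [-0.06   0.066  0.017] T_tool [-0.017 -0.063 -0.063] w 0.201 jt [-2.000e-02 -4.234e+01  7.670e+00 -3.132e+01 -1.000e-02  7.000e-02
 -0.000e+00] z 0.15166732129291186
t 20.55 F [ 0.03  0.86 -4.02] T [-0.094  0.015 -0.028] T_tool [ 0.028 -0.094 -0.01 ] w 0.203 jt [-4.000e-02 -4.229e+01  7.660e+00 -3.132e+01 -2.000e-02  7.000e-02
 -0.000e+00] z 0.15165519356277968
```

B and C read steady (j6 torque unchanged by the shake). Only A's changed (0.08 against 0.04), so I'll put C down and re-test A with a longer stroke.

>>> servo_tool:
  dp:
    - [0.5, 0, 0]
    - [0.9, 0, 0]
    - [0.9, 0, 0]
    - [0.8, 0, 0]
    - [0.4, 0, 0]
  yaw: [0, 0, 0, 0, 0]

```text
time: 21.05
position: [0.504, -0.3478, 0.0613]
tool_rot: [1.245, 1.189, -1.248]
ft_force: [-0.3, 1.3, -4.7]
grip_width: 0.201
```

>>> servo_tool:
  dp:
    - [0.2, 0, 0]
    - [0.12, 0, 0]
    - [0, 0, 0]
    - [0, 0, 0]
    - [0, 0, 0]
  yaw: [0, 0, 0, 0, 0]

```text
time: 21.55
position: [0.5059, -0.3495, 0.0576]
tool_rot: [1.246, 1.184, -1.245]
ft_force: [-3.9, 1.9, 4.7]
grip_width: 0.204
```

>>> servo_tool:
  dp:
    - [0, 0, 0]
    - [0, 0, 0]
    - [0, 0, 0]
    - [-0.9, 0, 0]
    - [-0.9, 0, 0]
  yaw: [0, 0, 0, 0, 0]
  fingers: 0.6

```text
time: 22.05
position: [0.505, -0.3486, 0.1011]
tool_rot: [1.245, 1.186, -1.247]
ft_force: [0.2, 0.1, 0.2]
grip_width: 0.554
```

```bash
python3 -c "
from h import *
plan([(.520,-.051,.12,-3.0,6),(.520,-.051,.055,-3.0,4)],step=1)"
```

```text
t 22.05 p [ 0.505  -0.3486  0.1011] yaw -2.86 tilt [-0.001  0.    -1.   ]
dp [[-0.06,0,-0.99],[-0.06,0,-0.99],[-0.06,0,-0.99],[-0.06,0,-0.99],[-0.06,0,-0.99]] yaw [0.0,0.0,0.0,0.0,0.0]
dp [[-0.07,0,-1.0],[-0.06,0,-0.99],[-0.07,0,-1.0],[-0.06,0,-0.99],[-0.07,0,-1.0]] yaw [0.0,0.0,0.0,0.01,0.0]
dp [[-0.06,0,-0.99],[-0.07,0,-1.0],[0.65,0,0],[0.65,0,0],[0.65,0,0]] yaw [0.01,0.0,0.0,0.0,0.0]
dp [[0.65,0,0],[0,0,0],[0,0,0],[0,0,0],[0,0,0]] yaw [0.0,0,0,0,0]
```

>>> servo_tool:
  dp:
    - [-0.4, 0, -0.99]
    - [-0.3, 0, -1]
    - [-0.1, 0, -1]
    - [0, 0, -1]
    - [0, 0, -1]
  yaw: [0, 0, 0, 0, 0]

```text
time: 22.55
position: [0.512, -0.2234, 0.1215]
tool_rot: [1.246, 1.184, -1.245]
ft_force: [0.6, -1.0, -1.1]
grip_width: 0.596
```

>>> servo_tool:
  dp:
    - [0, 0, -1]
    - [0, 0, -1]
    - [0, 0, -1]
    - [0, 0, -1]
    - [0, 0, -1]
  yaw: [0, 0, 0, 0, 0]

```text
time: 23.05
position: [0.5181, -0.0984, 0.1214]
tool_rot: [1.246, 1.185, -1.245]
ft_force: [0.6, 0.0, -0.6]
grip_width: 0.602
```

>>> servo_tool:
  dp:
    - [0, 0, -1]
    - [0, 0, -0.9]
    - [0.6, 0, 0]
    - [0.7, 0, 0]
    - [0.7, 0, 0]
  yaw: [0, 0, 0, 0, 0]

```text
time: 23.55
position: [0.5207, -0.0516, 0.071]
tool_rot: [1.246, 1.185, -1.244]
ft_force: [-0.2, -0.1, 0.0]
grip_width: 0.602
```

```bash
python3 -c "
from h import *
plan([(.520,-.050,.055,-3.0,4)],step=1)"
```

```text
t 23.55 p [ 0.5207 -0.0516  0.071 ] yaw -2.82 tilt [ 0.001  0.    -1.   ]
dp [[0.16,-0.01,-0.02],[0.16,-0.01,-0.01],[0.16,-0.01,-0.02],[0.16,0,-0.01],[0,0,0]] yaw [0.01,0.01,0.01,0.0,0]
```

>>> servo_tool:
  dp:
    - [0.3, 0, 0]
    - [0.3, 0, 0]
    - [0, 0, 0]
    - [0, 0, 0]
    - [0, 0, 0]
  yaw: [0, 0, 0, 0, 0]

```text
time: 24.05
position: [0.5209, -0.0521, 0.0571]
tool_rot: [1.247, 1.184, -1.245]
ft_force: [0.2, -0.3, -0.3]
grip_width: 0.601
```

>>> servo_tool:
  dp:
    - [0, 0, 0]
    - [0, 0, 0]
    - [0, 0, 0]
    - [0, 0, 0]
    - [0, 0, 0]
  yaw: [0, 0, 0, 0, 0]
  fingers: 0

```text
time: 24.55
position: [0.5202, -0.052, 0.0564]
tool_rot: [1.246, 1.185, -1.246]
ft_force: [-0.2, -0.5, 0.5]
grip_width: 0.228
```

>>> servo_tool:
  dp:
    - [-0.3, 0, 0]
    - [-0.8, 0, 0]
    - [-0.9, 0, 0]
    - [-0.9, 0, 0]
    - [-0.9, 0, 0]
  yaw: [0, 0, 0, 0, 0]

```text
time: 25.05
position: [0.5191, -0.0521, 0.1516]
tool_rot: [1.245, 1.186, -1.248]
ft_force: [0.2, 0.7, -4.8]
grip_width: 0.202
```

>>> servo_tool:
  dp:
    - [0, 1, 0]
    - [0, 1, 0]
    - [0, 1, 0]
    - [0, 1, 0]
    - [0, 0, 0]
  yaw: [0, 0, 0, 0, 0]

```text
time: 25.55
position: [0.622, -0.0566, 0.1502]
tool_rot: [1.244, 1.184, -1.246]
ft_force: [0.0, 0.0, -5.2]
grip_width: 0.206
```

```bash
python3 -c "
from h import *
tq(12)" | cut -c1-140
```

```text
t 25.55 F [ 0.03  0.02 -5.17] T [-0.021 -0.044 -0.035] T_tool [ 0.035 -0.019  0.044] w 0.206 jt [ 6.500e-01 -4.472e+01  6.840e+00 -3.216e+01
  1.000e-01] z 0.15024134471507056
t 25.6 F [-0.25  0.64 -5.45] T [-0.131  0.057 -0.008] T_tool [ 0.008 -0.133 -0.05 ] w 0.202 jt [-1.000e-01 -4.487e+01  6.230e+00 -3.270e+01 
  3.000e-02] z 0.15013889579113934
t 25.65 F [-0.62  0.12 -5.03] T [-0.151  0.071 -0.001] T_tool [ 0.001 -0.154 -0.063] w 0.202 jt [-2.200e-01 -4.485e+01  6.120e+00 -3.245e+01
  1.000e-02] z 0.15023744450756044
t 25.7 F [-0.49  0.12 -5.11] T [-0.054  0.05  -0.023] T_tool [ 0.023 -0.056 -0.047] w 0.206 jt [ -0.16 -44.8    6.15 -32.12  -0.09   0.05  -
t 25.75 F [-0.47  0.21 -4.73] T [-0.095  0.026  0.077] T_tool [-0.077 -0.096 -0.021] w 0.205 jt [ -0.09 -44.81   6.21 -31.88  -0.06   0.08  
t 25.8 F [ 0.03 -0.4  -4.95] T [-0.061  0.024 -0.025] T_tool [ 0.025 -0.062 -0.021] w 0.201 jt [-4.000e-02 -4.487e+01  6.250e+00 -3.173e+01 
 -0.000e+00] z 0.15102300539444866
t 25.85 F [-0.14  0.39 -4.76] T [-0.087  0.041 -0.037] T_tool [ 0.037 -0.089 -0.036] w 0.199 jt [-1.000e-02 -4.496
[... 344 characters left out ...]
 -0.000e+00] z 0.1515109288865232
t 26.0 F [ 0.51  0.65 -4.24] T [-0.075  0.064 -0.016] T_tool [ 0.016 -0.078 -0.06 ] w 0.202 jt [ 1.000e-02 -4.524e+01  6.340e+00 -3.163e+01 
 -0.000e+00] z 0.15154189880577604
t 26.05 F [-0.67  0.31 -4.65] T [-0.057  0.099  0.027] T_tool [-0.027 -0.062 -0.096] w 0.203 jt [ 1.000e-02 -4.531e+01  6.350e+00 -3.167e+01
 -0.000e+00] z 0.15156616418448257
t 26.1 F [ 0.51 -0.34 -4.57] T [-0.03   0.065  0.005] T_tool [-0.005 -0.034 -0.064] w 0.202 jt [ 1.000e-02 -4.536e+01  6.360e+00 -3.169e+01 
 -0.000e+00] z 0.15154516769606263
t 26.15 F [-0.62  0.27 -5.26] T [-0.072  0.034 -0.039] T_tool [ 0.039 -0.074 -0.03 ] w 0.203 jt [  0.   -45.4    6.36 -31.7   -0.05   0.07
```

>>> servo_tool:
  dp:
    - [0, -1, 0]
    - [0, -1, 0]
    - [0, -1, 0]
    - [0, -1, 0]
    - [0, 0, 0]
  yaw: [0, 0, 0, 0, 0]

```text
time: 26.65
position: [0.5169, -0.052, 0.1511]
tool_rot: [1.246, 1.189, -1.247]
ft_force: [0.3, 0.2, -4.8]
grip_width: 0.202
```

```bash
python3 -c "
from h import *
tq(12)"
```

```text
t 26.65 F [ 0.34  0.23 -4.75] T [-0.135  0.099 -0.048] T_tool [ 0.049 -0.14  -0.092] w 0.202 jt [ -0.28 -32.64   1.65 -31.6    0.05   0.11  -0.16] z 0.1510580047737044
t 26.7 F [ 0.52 -0.23 -3.92] T [-0.079 -0.015 -0.031] T_tool [ 0.031 -0.078  0.019] w 0.203 jt [  0.11 -32.18   2.04 -30.64   0.06   0.28  -0.05] z 0.15153485723069623
t 26.75 F [ 1.17 -0.22 -5.06] T [-0.043  0.071  0.011] T_tool [-0.011 -0.047 -0.068] w 0.205 jt [ 1.200e-01 -3.214e+01  2.060e+00 -3.079e+01  1.000e-02  1.900e-01
 -1.000e-02] z 0.1517979475343329
t 26.8 F [ 0.56 -0.37 -4.92] T [-0.013  0.09  -0.04 ] T_tool [ 0.04  -0.017 -0.089] w 0.202 jt [ 7.000e-02 -3.215e+01  2.030e+00 -3.113e+01 -3.000e-02  1.000e-01
 -0.000e+00] z 0.1518688187242032
t 26.85 F [ 0.8   0.47 -4.5 ] T [-0.086  0.083  0.047] T_tool [-0.047 -0.09  -0.079] w 0.205 jt [ 3.000e-02 -3.214e+01  1.990e+00 -3.141e+01 -5.000e-02  5.000e-02
  0.000e+00] z 0.15176815661297866
t 26.9 F [-0.11  0.41 -5.5 ] T [-0.106  0.009 -0.02 ] T_tool [ 0.02  -0.106 -0.004] w 0.2 jt [ 1.000e-02 -3.210e+01  1.970e+00 -3.158e+01 -6.000e-02  3.000e-02
  0.000e+00] 
[... 700 characters left out ...]
203 jt [-0.000e+00 -3.181e+01  1.930e+00 -3.175e+01 -6.000e-02  3.000e-02
  0.000e+00] z 0.15121935939585224
t 27.15 F [ 0.1   0.11 -4.63] T [-0.109  0.061  0.027] T_tool [-0.027 -0.112 -0.055] w 0.206 jt [-0.000e+00 -3.175e+01  1.920e+00 -3.175e+01 -6.000e-02  3.000e-02
  0.000e+00] z 0.15117548011628062
t 27.2 F [ 0.15  0.86 -4.22] T [-0.052  0.081  0.047] T_tool [-0.047 -0.056 -0.078] w 0.201 jt [-0.000e+00 -3.170e+01  1.920e+00 -3.174e+01 -6.000e-02  3.000e-02
  0.000e+00] z 0.1511618039147039
t 27.25 F [-0.46  1.12 -4.61] T [-0.077 -0.007  0.002] T_tool [-0.002 -0.077  0.011] w 0.202 jt [ 0.000e+00 -3.167e+01  1.910e+00 -3.173e+01 -6.000e-02  3.000e-02
  0.000e+00] z 0.15120797783392007
```

>>> servo_tool:
  dp:
    - [0, 0.1, 0]
    - [0, 0.3, 0]
    - [0, 0.5, 0]
    - [0, 0.7, 0]
    - [0, 0.9, 0]
  yaw: [0, 0, 0, 0, 0]

```text
time: 27.75
position: [0.5835, -0.055, 0.1513]
tool_rot: [1.246, 1.186, -1.245]
ft_force: [0.2, 0.1, -4.6]
grip_width: 0.196
```

>>> servo_tool:
  dp:
    - [0, 1, 0]
    - [0, 1, 0]
    - [0, 0, 0]
    - [0, 0, 0]
    - [0, 0, 0]
  yaw: [0, 0, 0, 0, 0]

```text
time: 28.25
position: [0.632, -0.0577, 0.1509]
tool_rot: [1.245, 1.186, -1.247]
ft_force: [-0.2, -0.3, -5.5]
grip_width: 0.202
```

```bash
cat >> h.py <<'E'
def tq2(n=10):
    L=[]
    for k in range(n):
        s=ctrl.get_state();M=R.from_rotvec(s['tool_rot']).as_matrix()
        L.append(np.r_[s['torque'],s['joint_torque'][3:6],(M.T@s['torque'])[2],s['ft_force']]);t=s['time']
        ctrl.get_image('side')
    L=np.array(L);print(round(t,2),'Ty',L[:,1].round(2).tolist(),'jt5',L[:,5].round(3).tolist(),'mean',L.mean(0).round(3).tolist())
E
python3 -c "
from h import *
tq2(12)"
```

```text
28.8 Ty [0.1, 0.04, 0.09, 0.09, 0.08, 0.09, 0.13, 0.07, 0.12, 0.09, 0.05, 0.12] jt5 [0.018, 0.03, 0.034, 0.035, 0.035, 0.02, 0.019, 0.021, 0.022, 0.022, 0.022, 0.022] mean [-0.09, 0.089, -0.008, -31.765, -0.061, 0.025, -0.084, -0.032, 0.003, -4.679]
```

>>> servo_tool:
  dp:
    - [0, -0.1, 0]
    - [0, -0.3, 0]
    - [0, -0.5, 0]
    - [0, -0.7, 0]
    - [0, -0.9, 0]
  yaw: [0, 0, 0, 0, 0]

```text
time: 29.35
position: [0.5693, -0.0546, 0.1512]
tool_rot: [1.246, 1.185, -1.246]
ft_force: [-0.2, 0.0, -5.3]
grip_width: 0.204
```

>>> servo_tool:
  dp:
    - [0, -1, 0]
    - [0, -1, 0]
    - [0, 0, 0]
    - [0, 0, 0]
    - [0, 0, 0]
  yaw: [0, 0, 0, 0, 0]

```text
time: 29.85
position: [0.5209, -0.052, 0.1517]
tool_rot: [1.247, 1.184, -1.245]
ft_force: [0.1, -0.7, -4.2]
grip_width: 0.201
```

```bash
python3 -c "
from h import *
tq2(12)"
```

```text
30.4 Ty [0.08, 0.07, 0.13, 0.1, 0.1, 0.08, 0.01, 0.05, 0.13, 0.06, 0.04, 0.03] jt5 [0.046, 0.027, 0.02, 0.018, 0.018, 0.033, 0.035, 0.033, 0.033, 0.033, 0.033, 0.034] mean [-0.075, 0.074, 0.011, -31.678, -0.056, 0.03, -0.07, 0.043, -0.165, -4.569]
```

A's moment shifted by about 0.07 N·m between shakes, with steps while the arm held still. B and C stayed constant, so A is the rattler. Next I'll refine the drawer geometry from the saved pictures.

Run:
```python
from h import *
for n in ['scene','side']:
    im=cv2.imread(f'pics/{n}0.png')[:,:,::-1].copy();d=np.load(f'pics/{n}0.npy')
    _,w=cloud(n,im,d)
    x,y,z=w[...,0],w[...,1],w[...,2]
    m=(z>.110)&(z<.120)&(x>.6)&(x<1.05)&(y>.1)&(y<.5)
    m=cv2.morphologyEx(m.astype(np.uint8),cv2.MORPH_OPEN,np.ones((5,5)))>0
    (c,sz,a)=cv2.minAreaRect((w[m][:,:2]*1000).astype(np.float32))
    th=np.radians(a-90);c=np.array(c)/1000
    ux=np.array([np.cos(th),np.sin(th)]);uy=np.array([-ux[1],ux[0]])
    X=(w[...,:2]-c)@ux;Y=(w[...,:2]-c)@uy
    print(n,c,a,'front face',np.percentile(X[m],1))
    reg=(X>-.45)&(X<-.12)&(abs(Y)<.13)
    # rims of walls z ~ .093 ; orange top z~.088
    for lo,hi in [(.015,.027),(.07,.083),(.083,.092),(.092,.1)]:
        q=reg&(z>lo)&(z<hi)
        if q.sum()>10: print(lo,q.sum(),'X',np.percentile(X[q],[1,5,25,50,75,95,99]).round(3),'Y',np.percentile(Y[q],[1,5,50,95,99]).round(3))
    q=reg&(z>.06)&(z<.10)
    h,e=np.histogram(X[q],bins=np.arange(-.42,-.12,.01));print(dict(zip((e[:-1]*1000).round().astype(int).tolist(),h.tolist())))
```

```text
scene [0.80037878 0.26324469] 79.69481658935547 front face -0.12548193683227774
0.015 2303 X [-0.315 -0.309 -0.277 -0.239 -0.201 -0.171 -0.165] Y [-0.087 -0.08  -0.008  0.059  0.088]
0.07 392 X [-0.374 -0.37  -0.355 -0.313 -0.24  -0.16  -0.127] Y [-0.088 -0.087  0.003  0.089  0.103]
0.083 359 X [-0.371 -0.369 -0.317 -0.312 -0.225 -0.156 -0.139] Y [-0.093 -0.091  0.002  0.089  0.101]
0.092 411 X [-0.335 -0.329 -0.319 -0.312 -0.226 -0.152 -0.14 ] Y [-0.097 -0.091  0.011  0.088  0.1  ]
{-420: 0, -410: 0, -400: 0, -390: 0, -380: 29, -370: 110, -360: 18, -350: 9, -340: 21, -330: 89, -320: 443, -310: 35, -300: 42, -290: 34, -280: 39, -270: 37, -260: 38, -250: 40, -240: 38, -230: 40, -220: 39, -210: 41, -200: 39, -190: 40, -180: 41, -170: 38, -160: 44, -150: 24, -140: 4}
side [0.79896191 0.25774628] 79.45565032958984 front face -0.13046341881477774
0.015 426 X [-0.334 -0.332 -0.254 -0.211 -0.164 -0.13  -0.121] Y [-0.104 -0.095  0.051  0.089  0.092]
0.07 447 X [-0.373 -0.371 -0.333 -0.262 -0.189 -0.132 -0.122] Y [-0.107 -0.099 -0.042  0.09   0.094]
0.083 295 X [-0.37  -0.334 -0.302 -0.242 -0.181 -0.132 -0.125] Y [-0.105 -0.1   -0.062  0.09   0.096]
0.092 115 X [-0.335 -0.334 -0.332 -0.319 -0.23  -0.129 -0.124] Y [-0.109 -0.101 -0.004  0.094  0.099]
{-420: 0, -410: 0, -400: 0, -390: 0, -380: 30, -370: 26, -360: 14, -350: 10, -340: 170, -330: 40, -320: 37, -310: 29, -300: 42, -290: 46, -280: 46, -270: 39, -260: 44, -250: 46, -240: 38, -230: 44, -220: 43, -210: 40, -200: 42, -190: 37, -180: 46, -170: 39, -160: 36, -150: 44, -140: 43}
```

```bash
python3 -c "
from h import *
plan([(.530,.05,.19,-5,1),(.580,.301,.19,-10.4,1)],step=1)"
```

```text
t 30.45 p [ 0.5202 -0.052   0.1513] yaw -2.86 tilt [ 0. -0. -1.]
dp [[-0.31,0.04,-0.82],[-0.31,0.03,-0.82],[-0.31,0.03,-0.82],[-0.31,0.02,-0.82],[-0.31,0.01,-0.82]] yaw [0.07,0.07,0.07,0.07,0.08]
dp [[0,0.1,-0.92],[0,0.09,-0.93],[0,0.09,-0.93],[0,0.08,-0.93],[0,0.07,-0.93]] yaw [0.08,0.08,0.08,0.08,0.08]
dp [[0,0.06,-0.93],[0,0.05,-0.93],[0,0.05,-0.93],[0,0.04,-0.93],[0,0.03,-0.92]] yaw [0.08,0.08,0.08,0.09,0.08]
dp [[0,0.02,-0.93],[0,0,0],[0,0,0],[0,0,0],[0,0,0]] yaw [0.09,0,0,0,0]
```

>>> servo_tool:
  dp:
    - [-0.31, 0.04, -0.82]
    - [-0.31, 0.03, -0.82]
    - [-0.31, 0.03, -0.82]
    - [-0.31, 0.02, -0.82]
    - [-0.31, 0.01, -0.82]
  yaw: [0.07, 0.07, 0.07, 0.07, 0.08]

```text
time: 30.95
position: [0.53, 0.0509, 0.1904]
tool_rot: [1.274, 1.166, -1.273]
ft_force: [0.3, -0.0, -4.6]
grip_width: 0.2
```

>>> servo_tool:
  dp:
    - [0, 0.1, -0.92]
    - [0, 0.09, -0.93]
    - [0, 0.09, -0.93]
    - [0, 0.08, -0.93]
    - [0, 0.07, -0.93]
  yaw: [0.08, 0.08, 0.08, 0.08, 0.08]

```text
time: 31.45
position: [0.5529, 0.1653, 0.1899]
tool_rot: [1.304, 1.145, -1.304]
ft_force: [0.6, -0.3, -4.3]
grip_width: 0.203
```

>>> servo_tool:
  dp:
    - [0, 0.06, -0.93]
    - [0, 0.05, -0.93]
    - [0, 0.05, -0.93]
    - [0, 0.04, -0.93]
    - [0, 0.03, -0.92]
  yaw: [0.08, 0.08, 0.08, 0.09, 0.08]

```text
time: 31.95
position: [0.5754, 0.2793, 0.1898]
tool_rot: [1.335, 1.123, -1.335]
ft_force: [0.2, 0.2, -4.9]
grip_width: 0.199
```

>>> servo_tool:
  dp:
    - [0, 0.02, -0.93]
    - [0, 0, 0]
    - [0, 0, 0]
    - [0, 0, 0]
    - [0, 0, 0]
  yaw: [0.09, 0, 0, 0, 0]

```text
time: 32.45
position: [0.5802, 0.2996, 0.1901]
tool_rot: [1.343, 1.116, -1.343]
ft_force: [-0.4, -0.2, -4.5]
grip_width: 0.201
```

Run:
```python
from h import *
plan([(.580,.301,.0815,-10.4,1)],step=1)
s=ctrl.get_state();print(s['joint_torque'][5])
for n in ['scene','side']:
    im,w=cloud(n);cv2.imwrite(f'pics/{n}2.png',cv2.resize(im[100:350,200:520] if n=='scene' else im[80:330,160:480],None,fx=2,fy=2)[:,:,::-1])
```

```text
t 32.45 p [0.5802 0.2996 0.1901] yaw -10.51 tilt [ 0.    -0.001 -1.   ]
dp [[0.87,0,-0.01],[0.87,0,-0.01],[0.87,-0.01,-0.01],[0.87,0,-0.01],[0.87,-0.01,-0.01]] yaw [-0.0,-0.0,-0.01,-0.0,-0.01]
-0.023952732444740832
```

View pics/scene2.png

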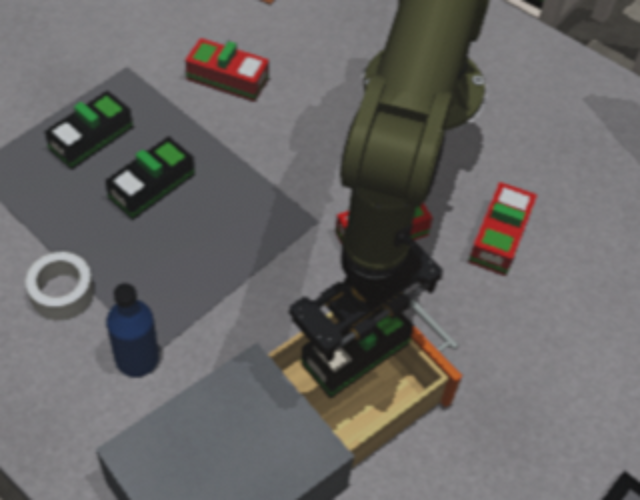

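View pics/side2.png

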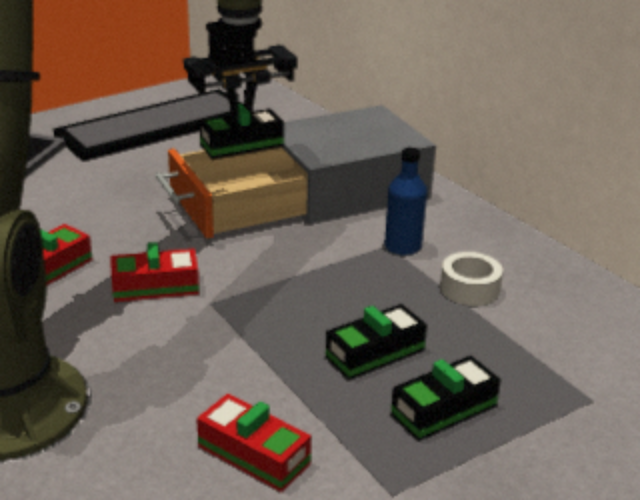

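The box hangs over the middle of the drawer; B and C stand upright on the mat. j6 torque is now −0.024, a further shift, so A is confirmed. Lowering.

>>> servo_tool:
  dp:
    - [0.87, 0, -0.02]
    - [0.87, 0, -0.02]
    - [0.87, 0, -0.01]
    - [0.87, 0, 0]
    - [0.6, 0, 0]
  yaw: [0, 0, 0, 0, 0]

```text
time: 33.05
position: [0.5795, 0.3016, 0.0865]
tool_rot: [1.341, 1.118, -1.344]
ft_force: [-0.8, -0.7, -5.2]
grip_width: 0.199
```

>>> servo_tool:
  dp:
    - [0.25, 0, 0]
    - [0.1, 0, 0]
    - [0, 0, 0]
    - [0, 0, 0]
    - [0, 0, 0]
  yaw: [0, 0, 0, 0, 0]

```text
time: 33.55
position: [0.5807, 0.3027, 0.0803]
tool_rot: [1.343, 1.118, -1.34]
ft_force: [-0.2, -0.4, -5.1]
grip_width: 0.206
```

```bash
python3 -c "
from h import *
tq()"
```

```text
t 33.55 F [-0.18 -0.38 -5.07] T [-0.068  0.09   0.035] T_tool [-0.035 -0.083 -0.076] w 0.206 jt [ 4.000e-02 -5.314e+01  5.650e+00 -3.045e+01 -7.000e-02 -3.000e-02
 -0.000e+00] z 0.08031647013998497
```

Still carrying the weight; about 2 mm more to go.

>>> servo_tool:
  dp:
    - [0.06, 0, 0]
    - [0.04, 0, 0]
    - [0, 0, 0]
    - [0, 0, 0]
    - [0, 0, 0]
  yaw: [0, 0, 0, 0, 0]

```text
time: 34.05
position: [0.5816, 0.3026, 0.0792]
tool_rot: [1.345, 1.117, -1.339]
ft_force: [-1.3, -1.7, 5.2]
grip_width: 0.201
```

>>> servo_tool:
  dp:
    - [0, 0, 0]
    - [0, 0, 0]
    - [0, 0, 0]
    - [0, 0, 0]
    - [-0.6, 0, 0]
  yaw: [0, 0, 0, 0, 0]
  fingers: 0.5

```text
time: 34.55
position: [0.5784, 0.3016, 0.0899]
tool_rot: [1.338, 1.118, -1.346]
ft_force: [-0.2, -0.2, 1.1]
grip_width: 0.486
```

>>> servo_tool:
  dp:
    - [-0.9, 0, 0]
    - [-0.9, 0, 0]
    - [-0.9, 0, 0]
    - [-0.9, 0, 0]
    - [-0.9, 0, 0]
  yaw: [0, 0, 0, 0, 0]

```text
time: 35.05
position: [0.5803, 0.3023, 0.2066]
tool_rot: [1.343, 1.117, -1.341]
ft_force: [0.0, -0.4, -1.1]
grip_width: 0.5
```

Run:
```python
from h import *
tq()
c=np.array([.7997,.2605]);th=np.radians(-10.4);ux=np.array([np.cos(th),np.sin(th)]);uy=np.array([-ux[1],ux[0]])
for n in ['scene','wrist']:
    im,w=cloud(n);cv2.imwrite(f'pics/{n}3.png',(cv2.resize(im[100:350,200:520],None,fx=2,fy=2) if n=='scene' else im)[:,:,::-1])
    X=(w[...,:2]-c)@ux;Y=(w[...,:2]-c)@uy;z=w[...,2]
    q=(X>-.3)&(X<-.14)&(abs(Y)<.07)
    for lo,hi in [(.067,.082),(.088,.104)]:
        m=q&(z>lo)&(z<hi)
        if m.sum()>10:print(n,lo,m.sum(),np.median(z[m]),cv2.minAreaRect(np.stack([X[m],Y[m]],1).astype(np.float32)*1000))
    m=(X>-.39)&(X<-.35)&(abs(Y)<.06)&(z>.06)&(z<.09)
    if m.sum()>5:print('handle X',np.median(X[m]),m.sum())
```

```text
t 35.05 F [ 0.05 -0.43 -1.08] T [-0.101  0.092  0.06 ] T_tool [-0.06  -0.116 -0.073] w 0.5 jt [ 1.300e-01 -4.722e+01  4.350e+00 -2.999e+01 -1.100e-01 -3.900e-01
  4.000e-02] z 0.20657961257551263
scene 0.067 925 0.07346919435895649 ((-221.6226348876953, 2.3227367401123047), (143.61737060546875, 67.65385437011719), 0.3248059153556824)
scene 0.088 118 0.09640323503107218 ((-221.10435485839844, 2.2379512786865234), (51.72523498535156, 18.596378326416016), 88.423095703125)
handle X -0.36578101960940834 124
wrist 0.067 7384 0.07157678538258358 ((-221.714599609375, 2.713665008544922), (140.38824462890625, 64.59940338134766), 0.04647326469421387)
wrist 0.088 960 0.09519414728279399 ((-222.01637268066406, 3.1756343841552734), (17.59381675720215, 49.3737907409668), 0.10552424937486649)
handle X -0.3650847715503395 1243
```

View pics/scene3.png

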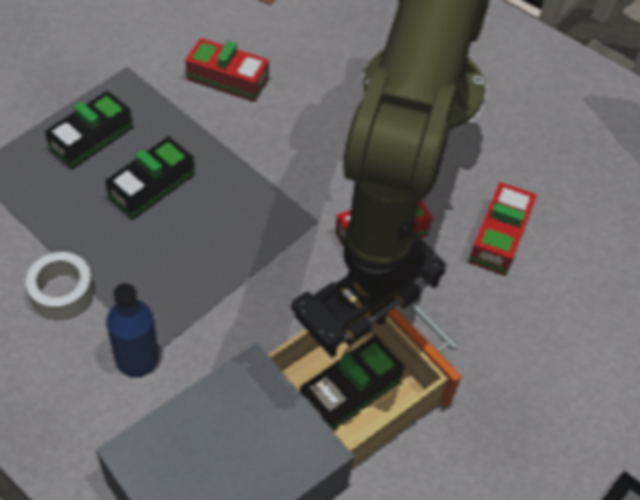

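View pics/wrist3.png

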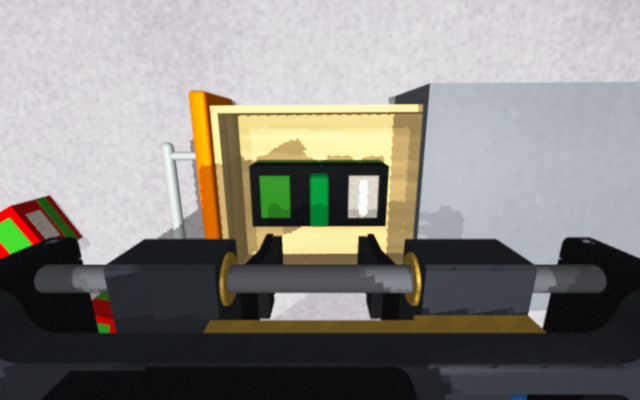

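The box stands flat and centred in the drawer: lid 0.073, rib 0.096 and about 0.09 m from the front wall. Next I'll move in front of the handle with the fingers shut.

```bash
python3 -c "
from h import *
plan([(.377,.338,.19,-10.4,1),(.377,.338,.062,-10.4,1)],step=1)"
```

```text
t 35.15 p [0.5823 0.3032 0.2095] yaw -10.43 tilt [ 0.007  0.004 -1.   ]
dp [[0.09,-0.93,0.01],[0.09,-0.92,0.01],[0.09,-0.93,0.01],[0.09,-0.92,0.01],[0.08,-0.93,0.02]] yaw [-0.0,-0.0,-0.0,-0.0,-0.0]
dp [[0.09,-0.92,0.01],[0.08,-0.93,0.02],[0.09,-0.92,0.01],[0.08,-0.93,0.02],[0.85,0,0]] yaw [-0.0,-0.0,-0.0,-0.0,-0.0]
dp [[0.85,0,0],[0.86,0,0],[0.85,0,0],[0.86,0,0],[0.85,0,0]] yaw [-0.0,-0.0,-0.0,-0.0,-0.0]
```

>>> servo_tool:
  dp:
    - [0, -0.93, 0.01]
    - [0, -0.92, 0.01]
    - [0, -0.93, 0.01]
    - [0, -0.92, 0.01]
    - [0, -0.93, 0.02]
  yaw: [0, 0, 0, 0, 0]
  fingers: 0

```text
time: 35.65
position: [0.4648, 0.3216, 0.204]
tool_rot: [1.342, 1.118, -1.342]
ft_force: [-0.7, 0.3, -0.1]
grip_width: 0.13
```

>>> servo_tool:
  dp:
    - [0.1, -0.92, 0.01]
    - [0.2, -0.93, 0.02]
    - [0.2, -0.92, 0.01]
    - [0.2, -0.93, 0.02]
    - [0.85, 0, 0]
  yaw: [0, 0, 0, 0, 0]

```text
time: 36.15
position: [0.3725, 0.3393, 0.167]
tool_rot: [1.342, 1.122, -1.336]
ft_force: [0.3, 0.5, 0.1]
grip_width: 0.008
```

```bash
python3 -c "
from h import *
plan([(.377,.338,.062,-10.4,1)],step=1)"
```

```text
t 36.15 p [0.3725 0.3393 0.167 ] yaw -10.17 tilt [ 0.001  0.004 -1.   ]
dp [[0.84,0.04,0],[0.84,0.04,0],[0.84,0.04,0.01],[0.84,0.03,0],[0.84,0.04,0.01]] yaw [0.01,0.01,0.01,0.0,0.01]
```

>>> servo_tool:
  dp:
    - [0.84, 0, 0]
    - [0.84, 0, 0]
    - [0.84, 0, 0]
    - [0.84, 0, 0]
    - [0.6, 0, 0]
  yaw: [0, 0, 0, 0, 0]

```text
time: 36.65
position: [0.374, 0.3362, 0.065]
tool_rot: [1.34, 1.117, -1.343]
ft_force: [-0.3, 0.0, -0.2]
grip_width: 0.005
```

>>> servo_tool:
  dp:
    - [0, 0.2, 0]
    - [0, 0.3, 0]
    - [0, 0.3, 0]
    - [0, 0.3, 0]
    - [0, 0.3, 0]
  yaw: [0, 0, 0, 0, 0]

```text
time: 37.15
position: [0.4106, 0.3308, 0.0674]
tool_rot: [1.344, 1.117, -1.341]
ft_force: [0.3, -0.8, 0.2]
grip_width: 0.002
```

```bash
cat > d.py <<'E'
from h import *
import sys
k=sys.argv[1]
c=np.array([.7997,.2605]);th=np.radians(-10.4);ux=np.array([np.cos(th),np.sin(th)]);uy=np.array([-ux[1],ux[0]])
s=ctrl.get_state();print('tcp XY',((s['position'][:2]-c)@ux).round(4),((s['position'][:2]-c)@uy).round(4),s['position'][2].round(4),'F',s['ft_force'].round(1) )
im,w=cloud('scene');cv2.imwrite(f'pics/s{k}.png',cv2.resize(im[100:350,200:520],None,fx=2,fy=2)[:,:,::-1])
X=(w[...,:2]-c)@ux;Y=(w[...,:2]-c)@uy;z=w[...,2]
hsv=cv2.cvtColor(im,cv2.COLOR_RGB2HSV)
o=(hsv[...,0]<14)&(hsv[...,1]>150)&(X>-.36)&(X<-.1)&(abs(Y)<.13)&(z>.03)
print('orange X',o.sum(),np.percentile(X[o],[5,50,95]).round(3) if o.sum() else '')
E
python3 d.py 4
```

```text
tcp XY -0.3954 -0.0011 0.0674 F [ 0.3 -0.8  0.2]
orange X 347 [-0.33  -0.321 -0.317]
```

View pics/s4.png

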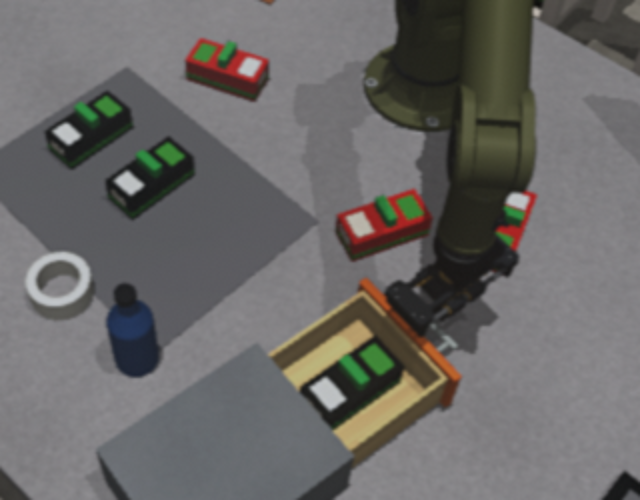

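>>> servo_tool:
  dp:
    - [0.2, 0.1, 0]
    - [0, 0.3, 0]
    - [0, 0.4, 0]
    - [0, 0.5, 0]
    - [0, 0.6, 0]
  yaw: [0, 0, 0, 0, 0]

```text
time: 37.7
position: [0.4563, 0.3221, 0.0613]
tool_rot: [1.341, 1.119, -1.342]
ft_force: [-0.5, 1.1, -0.6]
grip_width: 0.005
```

>>> servo_tool:
  dp:
    - [0, 0.6, 0]
    - [0, 0.6, 0]
    - [0, 0.6, 0]
    - [0, 0.6, 0]
    - [0, 0.6, 0]
  yaw: [0, 0, 0, 0, 0]

```text
time: 38.2
position: [0.5311, 0.3085, 0.0616]
tool_rot: [1.342, 1.118, -1.341]
ft_force: [-0.1, 1.8, -0.7]
grip_width: 0.004
```

```bash
python3 d.py 5
```

```text
tcp XY -0.2729 -0.0013 0.0616 F [-0.1  1.8 -0.7]
orange X 245 [-0.222 -0.213 -0.208]
```

View pics/s5.png

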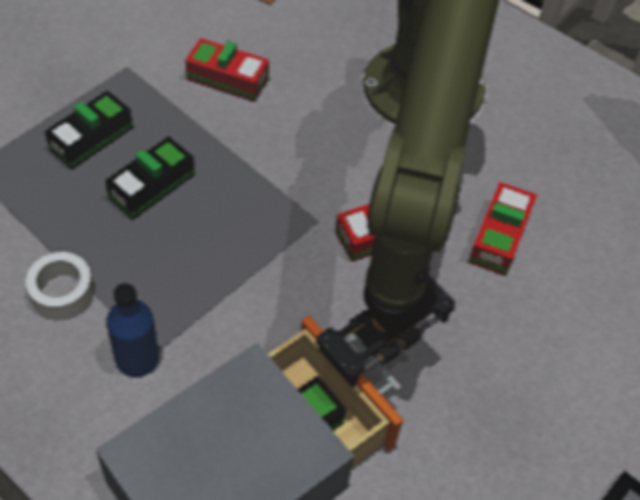

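>>> servo_tool:
  dp:
    - [0, 0.5, 0]
    - [0, 0.5, 0]
    - [0, 0.5, 0]
    - [0, 0.4, 0]
    - [0, 0.3, 0]
  yaw: [0, 0, 0, 0, 0]

```text
time: 38.75
position: [0.585, 0.2982, 0.0616]
tool_rot: [1.343, 1.117, -1.342]
ft_force: [-1.2, 0.8, -0.4]
grip_width: 0.006
```

>>> servo_tool:
  dp:
    - [0, 0.3, 0]
    - [0, 0.2, 0]
    - [0, 0.1, 0]
    - [0, 0.1, 0]
    - [0, 0, 0]
  yaw: [0, 0, 0, 0, 0]

```text
time: 39.25
position: [0.6014, 0.2953, 0.0617]
tool_rot: [1.342, 1.117, -1.341]
ft_force: [-0.1, -0.4, 0.6]
grip_width: 0.004
```

```bash
python3 d.py 6
```

```text
tcp XY -0.2013 -0.0016 0.0617 F [-0.1 -0.4  0.6]
orange X 181 [-0.149 -0.143 -0.138]
```

View pics/s6.png

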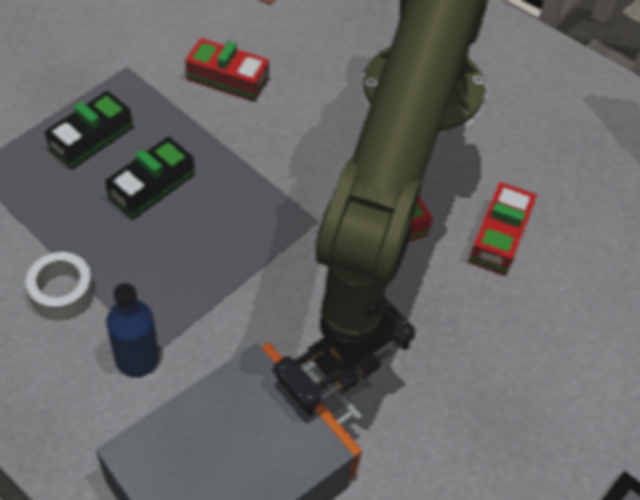

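Nearly shut, but the wrist force still shows no stop. I'll keep pushing in small steps until it does.

>>> servo_tool:
  dp:
    - [0, 0.12, 0]
    - [0, 0.12, 0]
    - [0, 0.08, 0]
    - [0, 0.08, 0]
    - [0, 0, 0]
  yaw: [0, 0, 0, 0, 0]

```text
time: 39.8
position: [0.6057, 0.2949, 0.0615]
tool_rot: [1.335, 1.126, -1.349]
ft_force: [-13.6, -1.8, 9.1]
grip_width: 0.008
```

```bash
python3 d.py 7
```

```text
tcp XY -0.197 -0.0012 0.0615 F [-13.6  -1.8   9.1]
orange X 112 [-0.146 -0.141 -0.138]
```

The stop has been reached (13.6 N against the push). Backing off and raising.

>>> servo_tool:
  dp:
    - [0, -0.3, 0]
    - [0, -0.6, 0]
    - [0, -0.8, 0]
    - [0, -0.8, 0]
    - [-0.5, -0.5, 0]
  yaw: [0, 0, 0, 0, 0]

```text
time: 40.35
position: [0.5349, 0.307, 0.0725]
tool_rot: [1.339, 1.118, -1.344]
ft_force: [0.6, 0.4, 0.1]
grip_width: 0.006
```

>>> servo_tool:
  dp:
    - [-0.9, -0.7, 0]
    - [-0.9, -0.7, 0]
    - [-0.9, -0.7, 0]
    - [-0.9, -0.7, 0]
    - [-0.9, -0.7, 0]
  yaw: [0, 0, 0, 0, 0]

```text
time: 40.85
position: [0.4509, 0.323, 0.1877]
tool_rot: [1.344, 1.117, -1.34]
ft_force: [-0.7, -0.4, -0.0]
grip_width: 0.008
```

>>> servo_tool:
  dp:
    - [-0.5, 0, 0]
    - [0, 0, 0]
    - [0, 0, 0]
    - [0, 0, 0]
    - [0, 0, 0]
  yaw: [0, 0, 0, 0, 0]

```text
time: 41.35
position: [0.4511, 0.3222, 0.1977]
tool_rot: [1.341, 1.117, -1.344]
ft_force: [-0.6, -0.3, 0.1]
grip_width: 0.004
```

```bash
python3 d.py 8
python3 - <<'E'
from h import *
im,w=cloud('wrist');cv2.imwrite('pics/w8.png',im[:,:,::-1])
for n in ['scene','side']:
    im,w=cloud(n);
    if n=='side': cv2.imwrite('pics/side8.png',im[:,:,::-1])
    for lab in ['flask','tape','box_1']:
        for r in ctrl.cut_out(n,lab):
            P=w[r['region']];
            if P[:,0].mean()<.4: continue
            L=P[(P[:,2]>.046)&(P[:,2]<.056)]
            print(n,lab,round(r['score'],2),np.nanmedian(P,0).round(3),cv2.minAreaRect((L[:,:2]*1000).astype(np.float32)) if lab=='box_1' and len(L)>20 else '')
E
```

```text
tcp XY -0.354 -0.0023 0.1977 F [-0.6 -0.3  0.1]
orange X 185 [-0.145 -0.141 -0.138]
scene tape 0.71 [ 0.755 -0.14   0.04 ] 
scene tape 0.44 [ 0.517 -0.181  0.05 ] 
scene box_1 0.8 [ 0.517 -0.181  0.05 ] ((506.9529724121094, -195.6649932861328), (69.87896728515625, 142.27650451660156), 85.92207336425781)
scene box_1 0.75 [ 0.248 -0.265  0.048] ((236.06776428222656, -276.9084777832031), (72.30875396728516, 142.82705688476562), 20.181982040405273)
scene box_1 0.69 [0.22  0.317 0.05 ] ((188.5595703125, 299.1347961425781), (142.58160400390625, 61.31248092651367), 18.380859375)
scene box_1 0.65 [0.331 0.155 0.051] ((316.0846252441406, 152.45863342285156), (69.65291595458984, 142.8187713623047), 65.11988830566406)
scene box_1 0.59 [ 0.516 -0.334  0.049] ((505.9297790527344, -351.2237548828125), (69.50692749023438, 141.9849395751953), 87.21407318115234)
side flask 0.83 [0.732 0.007 0.092] 
side tape 0.95 [ 0.74  -0.153  0.03 ] 
side tape 0.4 [ 0.492 -0.373  0.048] 
side tape 0.17 [0.649 0.262 0.075] 
side box_1 0.95 [0.306 0.13  0.044] ((313.4103698730469, 146.18807983398438), (68.66263580322266, 135.05465698242188), 64.80171203613281)
side box_1 0.91 [0.21  0.276 0.043] ((203.79855346679688, 299.20306396484375), (109.58304595947266, 70.35333251953125), 16.977067947387695)
side box_1 0.87 [ 0.493 -0.372  0.048] ((504.8210144042969, -354.80316162109375), (69.36673736572266, 142.54656982421875), 88.32625579833984)
side box_1 0.77 [ 0.224 -0.295  0.048] ((234.0505828857422, -279.8034362792969), (68.7712631225586, 144.8740997314453), 18.890501022338867)
side box_1 0.68 [ 0.495 -0.219  0.047] ((507.3520202636719, -199.06295776367188), (69.52528381347656, 144.3903045654297), 87.7777099609375)
```

View pics/s8.png

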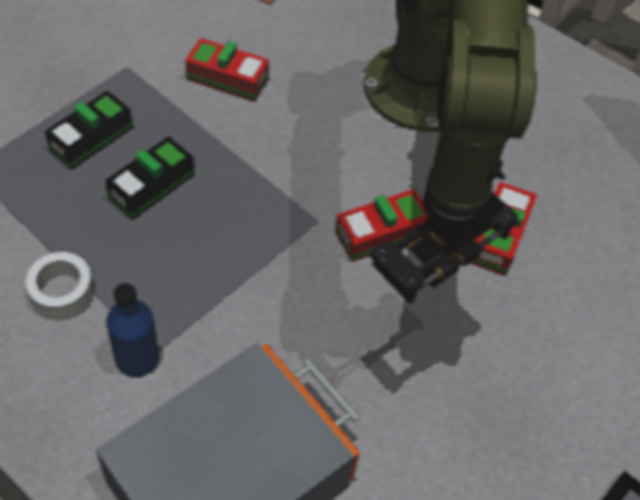

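View pics/side8.png

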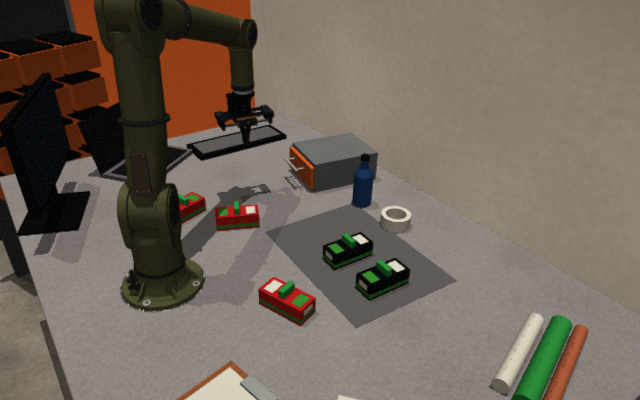

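View pics/w8.png

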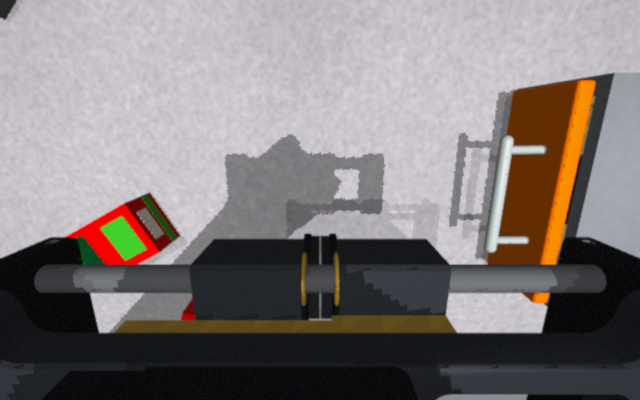

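Run:
```python
from h import *
im=cv2.imread('pics/w8.png');cv2.imwrite('pics/z8.png',cv2.resize(im[60:320,480:640],None,fx=3,fy=2.2))
im,w=cloud('wrist')
c=np.array([.7997,.2605]);th=np.radians(-10.4);ux=np.array([np.cos(th),np.sin(th)]);uy=np.array([-ux[1],ux[0]])
X=(w[...,:2]-c)@ux;Y=(w[...,:2]-c)@uy;z=w[...,2]
for r in [95,110,130,150,180,210]:
    print(r,[(u,round(float(X[r,u]),3),round(float(z[r,u]),3)) for u in range(560,640,4)])
```

```text
95 [(560, -0.148, 0.088), (564, -0.148, 0.093), (568, -0.148, 0.096), (572, -0.147, 0.099), (576, -0.145, 0.102), (580, -0.143, 0.103), (584, -0.139, 0.102), (588, -0.137, 0.103), (592, -0.107, 0.072), (596, -0.132, 0.106), (600, -0.132, 0.108), (604, -0.132, 0.112), (608, -0.132, 0.116), (612, -0.128, 0.115), (616, -0.125, 0.115), (620, -0.122, 0.115), (624, -0.121, 0.117), (628, -0.116, 0.115), (632, -0.113, 0.115), (636, -0.11, 0.115)]
110 [(560, -0.147, 0.09), (564, -0.148, 0.095), (568, -0.147, 0.099), (572, -0.146, 0.102), (576, -0.144, 0.103), (580, -0.14, 0.102), (584, -0.136, 0.102), (588, -0.065, 0.021), (592, -0.132, 0.105), (596, -0.132, 0.108), (600, -0.133, 0.113), (604, -0.132, 0.115), (608, -0.128, 0.115), (612, -0.126, 0.115), (616, -0.122, 0.114), (620, -0.12, 0.116), (624, -0.116, 0.115), (628, -0.113, 0.115), (632, -0.11, 0.115), (636, -0.106, 0.114)]
130 [(560, -0.147, 0.094), (564, -0.148, 0.1), (568, -0.147, 0.103), (572, -0.143, 0.102), (576, -0.141, 0.104), (580, -0.137, 0.103), (584, -0.065, 0.022), (588, -0.133, 0.106), (592, -0.134, 0.111), (596, -0.133, 0
[... 851 characters left out ...]
-0.126, 0.113), (596, -0.124, 0.114), (600, -0.12, 0.114), (604, -0.118, 0.115), (608, -0.115, 0.116), (612, -0.112, 0.116), (616, -0.108, 0.115), (620, -0.104, 0.115), (624, -0.101, 0.115), (628, -0.099, 0.116), (632, -0.096, 0.117), (636, -0.092, 0.115)]
210 [(560, -0.138, 0.102), (564, -0.136, 0.103), (568, -0.133, 0.104), (572, -0.131, 0.106), (576, -0.133, 0.113), (580, -0.132, 0.115), (584, -0.128, 0.115), (588, -0.126, 0.115), (592, -0.122, 0.116), (596, -0.12, 0.116), (600, -0.115, 0.115), (604, -0.113, 0.116), (608, -0.109, 0.116), (612, -0.105, 0.115), (616, -0.102, 0.116), (620, -0.098, 0.115), (624, -0.096, 0.116), (628, -0.093, 0.117), (632, -0.088, 0.115), (636, -0.085, 0.116)]
```

View pics/z8.png

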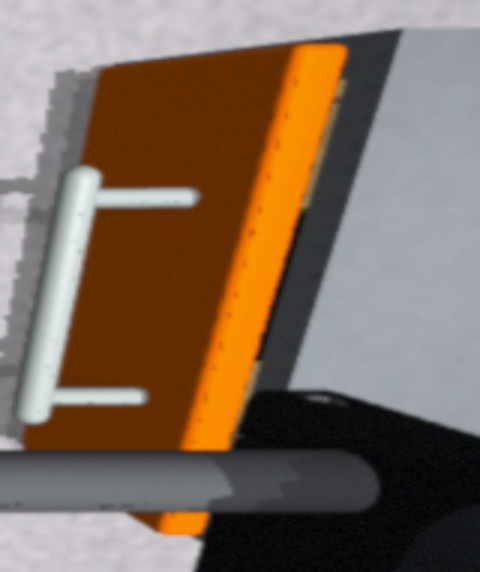

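The drawer met its hard stop and stayed there when I backed off. Only a design slit of about 3 mm shows behind the front, inside the 8 mm tolerance. The sound boxes, flask and tape are where they were, so I'm handing in.

```bash
python3 -c "
from h import *
print(ctrl.close_job(), ctrl.get_state()['time'])"
```

```text
the job is handed in; nothing more can be done
the job is handed in; nothing more can be done
```

I handed the job in at about 42 s. The box I judged to be rattling is in the shut drawer and the other two stand upright on the counter. No verdict was reported.

**Finding the box:** I lifted and shook all three boxes. The two further from the drawer gave a steady moment about the wrist after each shake. The one nearest the drawer shifted by about 0.07–0.1 N·m between shakes, with small steps while the arm held still. The evidence was weak at first: the early shakes moved its moment only slightly, and the averaged force readings after the second shake showed no shift. A longer shake and the carry to the drawer settled it.

**Placing it:** I set the box down gently, about 90 mm from the drawer's front wall. Its lid and rib heights then read 0.072–0.073 m and 0.095–0.096 m, so it stands flat on the drawer floor.

**Shutting the drawer:** I pushed the handle until it stopped hard at about 14 N, then backed off and the drawer stayed put. A slit of about 3–4 mm still shows behind the front. I took that as the design gap or a remainder within the 8 mm limit, but the pictures could not tell which.

**Last checks:**
- **Sound boxes:** both are upright within about 2 mm of where they started.
- **Tape:** it has not moved.
- **Flask:** the side camera found it in place. The network missed it in the final scene picture, but it is visible there, unmoved.
- **Robot:** it touches nothing.

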